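# Open up the sparkling-water maker and hold its cylinder lever

## Task

The sparkling-water maker lies face down on the worktop because its gas cylinder has to be changed. Lift the loose back cover off its four pins and set it down, right way up, flat on the clear worktop beside the machine without dropping it; then flip the safety catch fully back off the end of the cylinder lever, pull the lever up as far as it goes, and finish still holding it up with the gripper (it springs shut if let go), so that I can draw the empty cylinder out. Leave everything else on the worktop where it is.

Things in the scene. Friction and masses are not known exactly. Their poses are not given: they have to be found in the camera images.
- machine: Sparkling-water maker, white with a black foot, lying face down, fixed where it lies: 440 long (its x) x 140 wide (y), its back face 160 above the worktop. Origin on the worktop under its middle; x runs along it from the head (-220, nearer the robot, grey button in the end face) to the foot (+220), z up. Four steel pins, 6 diameter, 12 tall, stand on the back face at x +-185, y +-50.
- bay (a point): Centre of the open cylinder bay, level with the back face (machine x 0, y 0, z 160); hidden by the cover at first. The bay runs x -175 to +175, 124 wide between 8 thick walls. In it the gas cylinder lies along x, 60 diameter, top at z 112 (body from x -79 towards the foot, tapering to a 26 neck at x -105, held in a black clamp head).
- clear_spot (a point): Point on the worktop 205 to the left (+y) of the machine's origin. Around it the worktop is clear: machine x -200 to +200, from the machine's side (y 70) out to y 300.
- cover: Loose white back cover, 0.15 to 0.3 kg, seated on the pins. Flange 390 (x) x 136 (y) x 4 with four 10 mm holes for the pins; on it a hollow dome 330 x 118, top 26 above the underside, open below (lever and catch are under it); on the dome a finger rib 70 long (x), 14 wide, from 26 to 46. Origin: centre of the underside (seated: z 160), z up. Balanced under the rib. Raise it 40 to clear all.
- cover_rib (a point): Middle of the top edge of the cover's finger rib (46 above the cover's underside).
- catch (a joint): Safety catch, a steel hook 20 wide (machine y), hinged below the lever's free end, hinge line along machine y. Radians: 0 = shut, hooked over the lever's end (starts 0 to 0.1); grows as it flips over towards the foot; 1.5 = fully back, lying on the cylinder (beyond 1.25 counts). Stiff hinge (0.03 N m), stays where it is left. While it is shut the lever cannot rise.
- catch_tab (a point): Centre of the catch's upright thumb tab: 20 wide (machine y), 6 thick (machine x), from 9 below to 9 above this point when shut; moves with the catch. Under it the hook's nose, same width, reaches down to 15 below this point, just over the lever. Shut, this point is 8 towards the foot from the hinge line and 41 above it.
- catch_hinge (a point): Point on the catch's hinge line, middle of its width, at machine x = -58, z = 128. Fixed. Black bearing brackets stand either side of it (machine x -66 to -50, from 12 to 62 out, top at z = 134).
- lever_angle (a joint): Cylinder clamp lever, radians: 0 = lying flat along the machine, grows as its free end is pulled up and over towards the head; 1.2 = stop. A spring shuts it: about 3.5 N at the grip point at the start, 10 N at the stop. Above 1.0 counts as pulled up.
- lever: The lever: a flat grey arm, 22 wide, with a ribbed handle block at its free end, 28 wide (machine y), 12 thick. Origin on its hinge line, x along the arm to the handle (block from x 50 to 100, z -6 to +6). When flat, its top is at z = 152 over the worktop.
- lever_grip (a point): Grip point inside the handle, on its centre line, 70 from the lever's hinge; moves with the lever (flat: machine x = -80, z = 146). Free space of 25 or more beside it on both sides, down to z = 120.
- lever_hinge (a point): Point on the lever's hinge line (along the machine's y), middle of its width, at machine x = -150, z = 146. Fixed.
- mug: White mug, 80 diameter, 92 high, standing close on the machine's right. Bystander; origin at the centre of its underside.
- sugar_jar: Glass jar with steel lid, 72 diameter, 110 high, close on the machine's right near the head. Bystander; origin under its centre.
- spare_cylinder: Spare aluminium gas cylinder standing upright, 60 diameter, 290 high, close on the machine's right. Bystander; origin under its centre.
- soda_bottle: Clear bottle with black cap, 84 diameter, 255 high. Bystander; origin under its centre.
- tumbler: Green glass tumbler, 72 diameter, 110 high, on the machine's left beyond the clear patch. Bystander; origin under its centre.
- pepper_mill: Dark wooden pepper mill, 56 diameter, 174 high. Bystander; origin under its centre.

How it is judged:
By the outcome, as a careful person would: the job done as asked, in the order asked, and still so for the second after the job is handed in, while the arm keeps its last pose, push and grip.
It also fails if it takes over 70 s, if anything falls off the work surface, if the arm or the gripper's body presses on something with over 40 N, if the wrist force passes 120 N, or if a joint passes its speed limit or range.

## Robot

A 7-joint arm with a two-finger parallel gripper is mounted at the origin on the work surface. World frame = base frame: x ahead of the robot, y to its left, z up, the work surface at z = 0. Lengths are in mm, angles in rad, forces in N, time in s.
With the tool pointing down it reaches from about 400 to 875 mm from the base axis. Payload 4.4 kg.
Tool frame: the origin (TCP) lies between the finger pads; the fingertips stand 11 mm ahead of it and the grasp point (between the pads) lies 8 mm behind it; z points along the fingers, y is the line along which they close (so a half turn about z gives the same grasp; the last joint's range is limited). The gripper opens to 85 mm and grips with 20 to 120 N. Pads are 22 mm wide; open, the fingers measure 114 mm over their backs; the gripper's body (76 mm by 85 mm) begins 54 mm behind the grasp point. The pads swing forward as they close: fully open they stand 13 mm farther back than shut.
Start: joints at [1.205, 0.628, 0.038, 1.517, -0.027, 0.996, -0.02], TCP at [191.992, -621.013, 218.313] pointing down, gripper open.
Joint ranges: [-3.06, 3.06], [-0.37, 2.12], [-1.25, 1.32], [0.18, 2.47], [-1.1, 4.24], [0.23, 1.98], [-2.94, 2.94]. Speed limits (rad/s): [2.57, 2.57, 3.14, 3.14, 3.14, 3.14, 3.14].

## Interface

Orientations are given as [roll, pitch, yaw] about the fixed x, y, z axes, in that order (R = Rz(yaw) Ry(pitch) Rx(roll)).
In Python, from plant import status, cams, job gives the robot as it stands. The module is installed in compiled form; this text tells all that it offers.
- The arm moves only by the tool apply_moves, never from a script. Its argument "deltas" is a list of rows, each an object with "travel": the shift along the tool's x, y, z as a fraction of full scale, a list of three; "yaw": the turn about the tool's z as a fraction of full scale. In form: [{"travel": [tx, ty, tz], "yaw": yaw}, ...]. A call has exactly 10 rows; each row shifts and turns the commanded pose from where the row before left it, along the tool's axes as they then stand; what a row does not reach is not made up. Full scale, the value 1, is 0.025 m for a shift and 8 degrees for a turn. A row lasts 1/8 s, in which the tool goes at most 62.5 mm and 10.7 degrees, less where a joint would pass 70% of its speed; a pose out of reach is approached as far as the arm can. A call with a number of a shift or a turn outside -1 to 1 is refused whole. A call with a gripper value outside its range is refused whole. "fingers" is the closure, from -1 (fully open) to 1 (shut), set as the call begins (left out, the last holds). The fingers move at their own pace and stop on an object; the grip force is fixed at half the most. Time passes only in rows, so rows that do not move let the fingers close, or fill a call up. It gives the time, the measured TCP pose, the force, the opening and the grip force at its end, in the units of the state.
- status.get_obs(): the state, without advancing time (a new reading comes with each control period).
- cams.camera(name): name is "side" or "top" or "wrist"; returns a dict with "img" (420x560x3 uint8, red, green, blue), "range_z" (420x560 float32, mm along the optical axis (not along the pixel's ray), 0 where there is no reading), "fx", "fy", "cx", "cy" (pixels), "distortion" ([k1, k2, p1, p2, k3] as OpenCV has them; the pictures are not rectified), "rvec" (rotation vector, rad) and "tvec" (3), from world to camera coordinates, as OpenCV has them. Camera axes: x right, y down, z forward; pixel columns grow to the right and rows downward; lengths in mm; the calibration is good to about 2 mm. A picture is of the moment at which its call begins.
- job.sign_off(): hands the job in; it is judged then, once.
The state is a dict: "clock": time; "joints": joint angles; "qvel": joint speeds; "joint_efforts": joint torques, N m; "eef_pos": TCP position; "orientation": TCP orientation; "ft_force": force on the tool from outside, world axes, zero at the start; "ft_torque": the same for the moment, N m; "gripper_width": finger opening in mm; "gripper_force": force on a finger pad.
Only numpy, scipy, OpenCV 4.12 (cv2) and the standard library are available. Lean on these libraries where they do the work, as an engineer would, in place of code of your own. Each camera call takes 0.05 s, during which the arm holds its last target. There are 200 camera calls.

## Working session

There is one attempt and no reset: what is moved stays moved. The work goes in short steps, Python scripts to look and compute and a tool call to move; the robot and the scene stay as the last step left them, time stands still between calls to the robot, and variables do not carry over. Pictures are saved under pics/ and viewed, at most 10 in all, crops included, and the job is handed in when it is done.

Besides the shell and the picture viewer there is one more tool, called after ">>>" by a JSON object that holds its "method" and its "body", one argument or row to a line. apply_moves: Moves the arm, as the interface text tells. Shift numbers are shares of 0.025 m and turn numbers shares of 8 degrees, none past 1 either way. Its arguments: {"type":"object","properties":{"deltas":{"type":"array","items":{"type":"object","properties":{"travel":{"type":"array","items":{"type":"number"}},"yaw":{"type":"number"}}}},"fingers":{"type":"number"}},"required":["deltas"]}

```bash
mkdir -p pics; cat > h.py <<'E'
import numpy as np, cv2
from plant import status, cams, job
def snap(n):
    c=cams.camera(n); K=np.array([[c['fx'],0,c['cx']],[0,c['fy'],c['cy']],[0,0,1]],float)
    return c,K,np.array(c['distortion'],float),cv2.Rodrigues(np.array(c['rvec'],float))[0],np.array(c['tvec'],float).ravel()
def cloud(s):
    c,K,D,R,t=s; h,w=c['range_z'].shape
    u,v=np.meshgrid(np.arange(w),np.arange(h))
    p=cv2.undistortPoints(np.stack([u,v],-1).reshape(-1,1,2).astype(float),K,D).reshape(h,w,2)
    z=c['range_z'].astype(float)
    P=np.dstack([p*z[...,None],z])-t
    return P@R   # R^T (P-t)
def onplane(s,uv,z0):
    c,K,D,R,t=s
    p=cv2.undistortPoints(np.array(uv,float).reshape(-1,1,2),K,D).reshape(-1,2)
    d=np.c_[p,np.ones(len(p))]@R; o=-t@R
    return o+d*((z0-o[2])/d[:,2])[:,None]
def save(s,f,crop=None,k=1):
    im=s[0]['img'][...,::-1]
    if crop: r0,r1,c0,c1=crop; im=im[r0:r1,c0:c1]
    cv2.imwrite('pics/'+f,cv2.resize(im,None,fx=k,fy=k,interpolation=cv2.INTER_CUBIC))
E
python3 - <<'E'
from h import *
import pickle
a=snap('top');b=snap('side')
pickle.dump((a,b),open('s0.pkl','wb'))
im=np.hstack([cv2.resize(x[0]['img'],(400,300)) for x in(a,b)])
cv2.imwrite('pics/a.png',a[0]['img'][...,::-1]);cv2.imwrite('pics/b.png',b[0]['img'][...,::-1])
P=cloud(a)
for lo,hi in((157,161),(161,168),(180,190),(200,212)):
    m=(a[0]['range_z']>0)&(P[...,2]>lo)&(P[...,2]<hi)
    v,u=np.nonzero(m); q=P[m]
    print(lo,m.sum(),q.mean(0) if len(q) else '', (u.min(),u.max(),v.min(),v.max()) if len(q) else '')
print(status.get_obs())
E
```

```text
157 1260 [563.78854021  22.1026212  159.19381487] (np.int64(40), np.int64(523), np.int64(82), np.int64(371))
161 3492 [ 600.21960855 -310.80945925  164.74153867] (np.int64(40), np.int64(523), np.int64(88), np.int64(376))
180 5090 [671.84009018 120.31947138 185.89149419] (np.int64(35), np.int64(514), np.int64(79), np.int64(377))
200 226 [675.43478317  25.54786325 204.31183261] (np.int64(47), np.int64(494), np.int64(83), np.int64(376))
{'clock': 0.1, 'joints': array([ 1.20518156,  0.62925638,  0.03850105,  1.5182608 , -0.02697292,
        0.99630454, -0.01998016]), 'qvel': array([-1.81348991e-03, -2.09466557e-03,  4.25073640e-04, -2.79080348e-03,
        7.11456649e-04, -4.33288322e-05,  3.72635032e-04]), 'joint_efforts': array([ 3.33465265e-03, -5.64531720e+01,  1.23053994e+00, -1.93974030e+01,
        1.12402762e-02,  5.43773873e-03, -2.18463967e-06]), 'eef_pos': array([ 191.79121674, -620.4538883 ,  217.48263483]), 'orientation': array([-3.13988422e+00,  7.30327550e-05,  2.99804023e-01]), 'ft_force': array([0.09959389, 0.12898491, 0.76062235]), 'ft_torque': array([-0.01749943, -0.01155048,  0.0127635 ]), 'gripper_force': 0.0, 'gripper_width': 85.510850813897}
```

View pics/a.png

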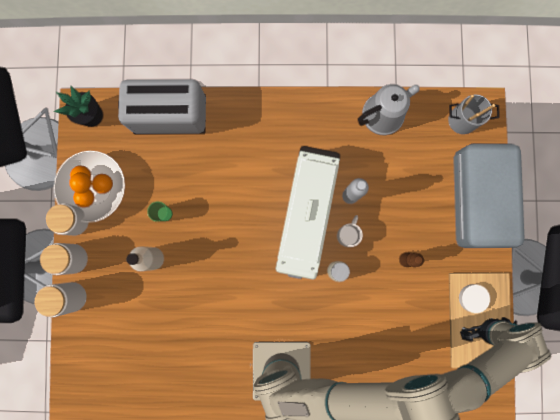

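View pics/b.png

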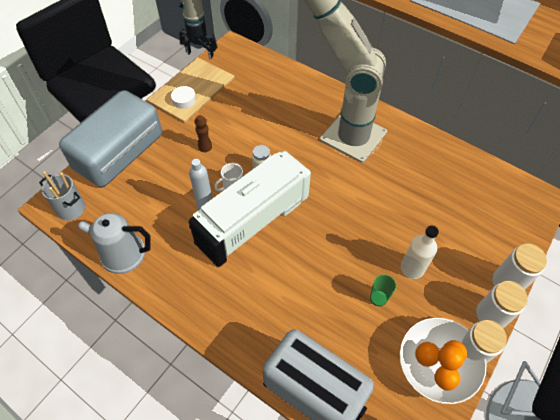

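Top view: the machine lies from about (297,275) at the head to (320,150) at the foot, with the cover rib near (312,209). The mug, jar and spare cylinder stand to its right, the tumbler is at (160,212) and the bottle at (145,259).

```bash
python3 - <<'E'
from h import *
import pickle
a,b=pickle.load(open('s0.pkl','rb'))
for n,s,box in(('top',a,(140,285,268,345)),('side',b,(140,270,180,320))):
    P=cloud(s); r0,r1,c0,c1=box
    sub=np.zeros(P.shape[:2],bool); sub[r0:r1,c0:c1]=1
    for lo,hi in((178,194),(155,172),(198,215)):
        m=sub&(s[0]['range_z']>0)&(P[...,2]>lo)&(P[...,2]<hi)
        k,l,st,_=cv2.connectedComponentsWithStats(m.astype(np.uint8)); 
        i=1+np.argmax(st[1:,4]); q=P[l==i]
        r=cv2.minAreaRect(q[:,:2].astype(np.float32))
        print(n,lo,len(q),q.mean(0).round(1),np.median(q[:,2]).round(1),r)
save(a,'c.png',(140,285,265,375),5)
E
python3 -c "
import cv2;im=cv2.imread('pics/c.png');print(im.shape);cv2.imwrite('pics/c.png',cv2.resize(im,None,fx=.8,fy=.8,interpolation=3))"
```

```text
top 178 3268 [561.8 -90.2 186.5] 186.6 ((563.6406860351562, -90.34426879882812), (118.52735900878906, 327.87725830078125), 78.39573669433594)
top 155 1652 [553.2 -87.9 163.3] 163.3 ((562.4024658203125, -90.19221496582031), (140.23971557617188, 434.2342834472656), 78.51448059082031)
top 198 87 [564.6 -90.4 206. ] 205.7 ((564.7919311523438, -90.65799713134766), (13.66518497467041, 69.06008911132812), 78.24794006347656)
side 178 2912 [569.6 -88.9 187. ] 187.1 ((560.7481689453125, -91.31227111816406), (126.4632339477539, 335.20703125), 78.49565887451172)
side 155 1450 [609.4 -74.7 163.3] 163.2 ((563.3265380859375, -89.47930908203125), (143.9516143798828, 438.76519775390625), 79.10408020019531)
side 198 99 [563.  -88.7 205.1] 205.5 ((561.2520751953125, -89.83806610107422), (17.68622398376465, 71.39209747314453), 79.63031005859375)
(725, 550, 3)
```

View pics/c.png

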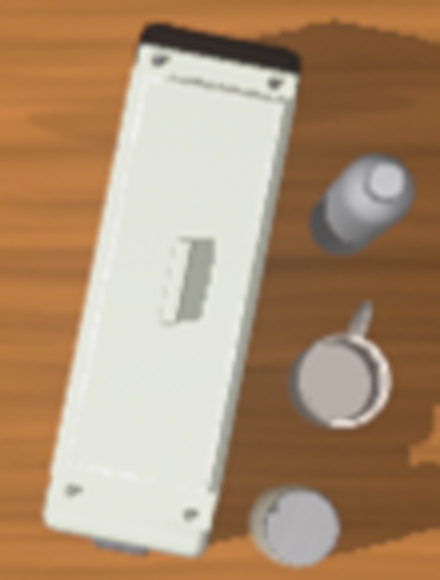

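>>> {"method": "apply_moves", "body": {
  "deltas": [
    {"travel": [0, 0, -0.54], "yaw": 0.36},
    {"travel": [0, 0, -0.54], "yaw": 0.36},
    {"travel": [0, 0, -0.54], "yaw": 0.36},
    {"travel": [0, 0, -0.54], "yaw": 0.36},
    {"travel": [0, 0, -0.54], "yaw": 0.36},
    {"travel": [0, 0, -0.54], "yaw": 0.36},
    {"travel": [0, 0, -0.54], "yaw": 0.36},
    {"travel": [0, 0, -0.54], "yaw": 0.36},
    {"travel": [0, 0, -0.54], "yaw": 0.36},
    {"travel": [0, 0, -0.54], "yaw": 0.36}
  ],
  "fingers": -1
}}

```text
clock: 1.35
eef_pos: [192.0, -620.7, 353.2]
orientation: [-3.14, 0.001, -0.204]
ft_force: [0.2, -0.1, -0.1]
gripper_width: 85.3
gripper_force: 0.0
```

```bash
cat >> h.py <<'E'
O=np.array([563.5,-90.3]); Y=np.radians(-11.6)
M=np.array([[np.cos(Y),-np.sin(Y)],[np.sin(Y),np.cos(Y)]])
def mach(p): p=np.atleast_2d(p); return np.c_[(p[:,:2]-O)@M,p[:,2]]
def where():
    o=status.get_obs(); print(round(o['clock'],2),mach(o['eef_pos']).round(1),np.degrees(o['orientation']).round(2),o['ft_force'].round(1),o['ft_torque'].round(2),round(o['gripper_width'],1),round(o['gripper_force'],1),'q7',o['joints'][6].round(2))
E
python3 - <<'E'
from h import *
import pickle
a,b=pickle.load(open('s0.pkl','rb'))
where()
# spare cylinder top, pins on cover flange
print('spare top',mach(onplane(a,[[361.5,185.5]],290)))
pins=[[265+160/4,140+62/4],[265+276/4,140+85/4],[265+73/4,140+491/4],[265+191/4,140+515/4]]
print(mach(onplane(a,pins,170)).round(1))
E
```

```text
1.35 [[-257.3 -594.2  353.2]] [-1.7994e+02  3.0000e-02 -1.1720e+01] [ 0.2 -0.1 -0.1] [-0.05 -0.01 -0.01] 85.3 0.0 q7 -0.47
spare top [[  99.06570324 -143.66963533  290.        ]]
[[ 180.7   47.7  170. ]
 [ 181.1  -51.8  170. ]
 [-186.3   46.8  170. ]
 [-185.9  -52.7  170. ]]
```

>>> {"method": "apply_moves", "body": {
  "deltas": [
    {"travel": [0.343, -0.79, 0], "yaw": 0},
    {"travel": [0.343, -0.79, 0], "yaw": 0},
    {"travel": [0.343, -0.79, 0], "yaw": 0},
    {"travel": [0.343, -0.79, 0], "yaw": 0},
    {"travel": [0.343, -0.79, 0], "yaw": 0},
    {"travel": [0.343, -0.79, 0], "yaw": 0},
    {"travel": [0.343, -0.79, 0], "yaw": 0},
    {"travel": [0.343, -0.79, 0], "yaw": 0},
    {"travel": [0.343, -0.79, 0], "yaw": 0},
    {"travel": [0.343, -0.79, 0], "yaw": 0}
  ]
}}

```text
clock: 2.6
eef_pos: [316.5, -443.6, 353.4]
orientation: [3.141, -0.0, -0.203]
ft_force: [0.4, -0.2, -1.3]
gripper_width: 85.3
gripper_force: 0.0
```

>>> {"method": "apply_moves", "body": {
  "deltas": [
    {"travel": [0.343, -0.79, 0], "yaw": 0},
    {"travel": [0.343, -0.79, 0], "yaw": 0},
    {"travel": [0.343, -0.79, 0], "yaw": 0},
    {"travel": [0.343, -0.79, 0], "yaw": 0},
    {"travel": [0.343, -0.79, 0], "yaw": 0},
    {"travel": [0.343, -0.79, 0], "yaw": 0},
    {"travel": [0.343, -0.79, 0], "yaw": 0},
    {"travel": [0.343, -0.79, 0], "yaw": 0},
    {"travel": [0.343, -0.79, 0], "yaw": 0},
    {"travel": [0.343, -0.79, 0], "yaw": 0}
  ]
}}

```text
clock: 3.85
eef_pos: [440.0, -267.4, 353.4]
orientation: [3.141, -0.0, -0.203]
ft_force: [0.6, 1.2, -0.4]
gripper_width: 85.5
gripper_force: 0.0
```

>>> {"method": "apply_moves", "body": {
  "deltas": [
    {"travel": [0.343, -0.79, 0], "yaw": 0},
    {"travel": [0.343, -0.79, 0], "yaw": 0},
    {"travel": [0.343, -0.79, 0], "yaw": 0},
    {"travel": [0.343, -0.79, 0], "yaw": 0},
    {"travel": [0.343, -0.79, 0], "yaw": 0},
    {"travel": [0.343, -0.79, 0], "yaw": 0},
    {"travel": [0.343, -0.79, 0], "yaw": 0},
    {"travel": [0.343, -0.79, 0], "yaw": 0},
    {"travel": [0.343, -0.79, 0], "yaw": 0},
    {"travel": [0.343, -0.79, 0], "yaw": 0}
  ]
}}

```text
clock: 5.1
eef_pos: [563.9, -91.3, 353.4]
orientation: [3.142, -0.0, -0.203]
ft_force: [-0.4, -0.2, 0.4]
gripper_width: 85.3
gripper_force: 0.0
```

```bash
python3 - <<'E'
from h import *
where()
w=snap('wrist'); save(w,'w1.png')
P=mach(cloud(w).reshape(-1,3)).reshape(420,560,3); z=w[0]['range_z']
for lo,hi in((198,215),(178,194)):
    m=(z>0)&(P[...,2]>lo)&(P[...,2]<hi)
    k,l,st,_=cv2.connectedComponentsWithStats(m.astype(np.uint8)); i=1+np.argmax(st[1:,4]); q=P[l==i]
    print(len(q),np.median(q[:,2]),cv2.minAreaRect(q[:,:2].astype(np.float32)))
E
```

```text
5.1 [[  0.6  -0.9 353.4]] [ 1.800e+02 -1.000e-02 -1.162e+01] [-0.4 -0.2  0.4] [-0.03  0.04 -0.05] 85.3 0.0 q7 -1.66
877 204.69312988008966 ((-0.1305084228515625, -1.1766252517700195), (69.12330627441406, 13.557731628417969), 0.33971667289733887)
31558 184.92458837277033 ((-0.336395263671875, -1.4479484558105469), (330.69677734375, 119.08553314208984), 0.26363375782966614)
```

View pics/w1.png

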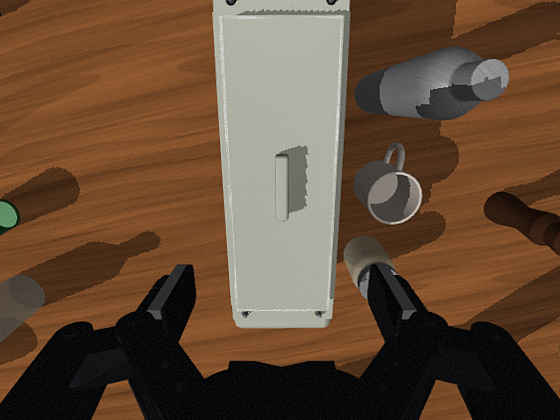

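The wrist view shows the rib upright at about (281,187), between the open fingers. The depth readings agree with the earlier ones to within 1 mm.

>>> {"method": "apply_moves", "body": {
  "deltas": [
    {"travel": [0, 0, 0.7], "yaw": 0},
    {"travel": [0, 0, 0.7], "yaw": 0},
    {"travel": [0, 0, 0.7], "yaw": 0},
    {"travel": [0, 0, 0.7], "yaw": 0},
    {"travel": [0, 0, 0.7], "yaw": 0},
    {"travel": [0, 0, 0.7], "yaw": 0},
    {"travel": [0, 0, 0.7], "yaw": 0},
    {"travel": [0, 0, 0.7], "yaw": 0},
    {"travel": [0, 0, 0.4], "yaw": 0},
    {"travel": [0, 0, 0.13], "yaw": 0}
  ]
}}

```text
clock: 6.4
eef_pos: [563.2, -92.6, 199.6]
orientation: [3.141, 0.001, -0.203]
ft_force: [0.3, -0.3, 0.6]
gripper_width: 85.5
gripper_force: 0.0
```

>>> {"method": "apply_moves", "body": {
  "deltas": [
    {"travel": [0, 0, 0], "yaw": 0},
    {"travel": [0, 0, 0], "yaw": 0},
    {"travel": [0, 0, 0], "yaw": 0},
    {"travel": [0, 0, 0], "yaw": 0},
    {"travel": [0, 0, 0], "yaw": 0},
    {"travel": [0, 0, 0], "yaw": 0},
    {"travel": [0, 0, 0], "yaw": 0},
    {"travel": [0, 0, 0], "yaw": 0},
    {"travel": [0, 0, 0], "yaw": 0},
    {"travel": [0, 0, 0], "yaw": 0}
  ],
  "fingers": 1
}}

```text
clock: 7.65
eef_pos: [563.3, -92.5, 200.1]
orientation: [-3.142, -0.0, -0.203]
ft_force: [-0.2, -0.8, 0.2]
gripper_width: -0.1
gripper_force: 0.0
```

```bash
python3 - <<'E'
from h import *
where()
w=snap('wrist'); s=snap('side'); 
im=np.hstack([cv2.resize(w[0]['img'],(400,300)),cv2.resize(s[0]['img'][110:290,170:410],(400,300),interpolation=2)])
cv2.imwrite('pics/w2.png',im[...,::-1])
E
```

```text
7.65 [[  0.3  -2.2 200.1]] [-180.     -0.    -11.62] [-0.2 -0.8  0.2] [-0.01  0.01  0.03] -0.1 0.0 q7 -1.67
```

View pics/w2.png

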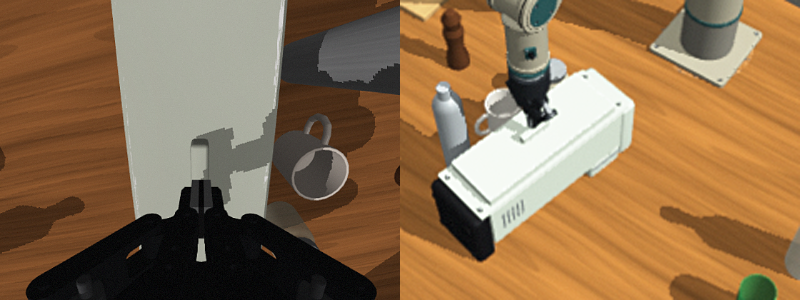

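The fingers look shut above the rib. I'll measure the tip height from depth.

```bash
python3 - <<'E'
from h import *
w=snap('wrist'); P=mach(cloud(w).reshape(-1,3)).reshape(420,560,3)
for v in range(235,320,6): print(v,P[v,270].round(0),P[v,281].round(0),P[v,290].round(0))
s=snap('side'); Q=mach(cloud(s).reshape(-1,3)).reshape(420,560,3)
m=(s[0]['range_z']>0)&(abs(Q[...,0])<60)&(abs(Q[...,1])<30)&(Q[...,2]>195)&(Q[...,2]<300)
q=Q[m]; dark=s[0]['img'][m].sum(1)<200
print(np.sort(q[dark][:,2])[:12].round(0), q[dark][np.argsort(q[dark][:,2])[:5]].round(0))
E
```

```text
235 [ 16.   4. 205.] [ 16.  -2. 205.] [ 16.  -7. 205.]
241 [ 13.   4. 205.] [ 13.  -2. 205.] [ 12.  -7. 204.]
247 [  9.   4. 205.] [  9.  -2. 206.] [  8.  -7. 204.]
253 [ 12.   4. 217.] [ 11.  -2. 217.] [ 12.  -6. 217.]
259 [ 11.   3. 223.] [ 12.  -2. 224.] [ 11.  -6. 223.]
265 [ 12.   3. 230.] [ 12.  -2. 229.] [ 13.  -6. 231.]
271 [ 12.   3. 235.] [ 12.  -2. 235.] [ 13.  -6. 236.]
277 [ 12.   3. 241.] [ 12.  -2. 240.] [ 12.  -6. 240.]
283 [ 12.   3. 245.] [ 12.  -2. 245.] [ 12.  -6. 244.]
289 [ 12.   3. 249.] [ 11.  -2. 248.] [ 12.  -6. 249.]
295 [ 13.   2. 255.] [  9.  -2. 249.] [ 13.  -5. 254.]
301 [ 13.   2. 259.] [  6.  -2. 249.] [ 13.  -5. 258.]
307 [ 13.   2. 262.] [  4.  -2. 250.] [ 13.  -5. 262.]
313 [ 13.   2. 266.] [ -0.  -2. 249.] [ 12.  -5. 264.]
319 [ 13.   2. 268.] [ -2.  -2. 250.] [ 12.  -5. 268.]
[227. 232. 233. 233. 236. 238. 239. 241. 243. 243. 246. 246.] [[  6.   3. 227.]
 [  4.  11. 232.]
 [ 11.  -0. 233.]
 [  7.   9. 233.]
 [  0.  12. 236.]]
```

```bash
python3 - <<'E'
from h import *
w=snap('wrist'); P=mach(cloud(w).reshape(-1,3)).reshape(420,560,3)
for u in (272,287): print([(v,*P[v,u,[0,2]].round(1)) for v in range(246,256)])
E
```

```text
[(246, np.float64(10.2), np.float64(206.0)), (247, np.float64(9.4), np.float64(205.6)), (248, np.float64(8.0), np.float64(203.9)), (249, np.float64(8.4), np.float64(205.8)), (250, np.float64(6.9), np.float64(204.0)), (251, np.float64(6.7), np.float64(205.0)), (252, np.float64(11.5), np.float64(215.5)), (253, np.float64(11.9), np.float64(217.3)), (254, np.float64(12.0), np.float64(218.5)), (255, np.float64(11.9), np.float64(219.5))]
[(246, np.float64(9.7), np.float64(204.8)), (247, np.float64(9.2), np.float64(205.2)), (248, np.float64(8.6), np.float64(205.0)), (249, np.float64(7.6), np.float64(204.2)), (250, np.float64(7.3), np.float64(204.9)), (251, np.float64(7.0), np.float64(205.5)), (252, np.float64(11.4), np.float64(215.2)), (253, np.float64(11.6), np.float64(216.9)), (254, np.float64(12.2), np.float64(219.1)), (255, np.float64(12.0), np.float64(219.7))]
```

>>> {"method": "apply_moves", "body": {
  "deltas": [
    {"travel": [0, 0, 0], "yaw": 0},
    {"travel": [0, 0, 0], "yaw": 0},
    {"travel": [0, 0, 0], "yaw": 0},
    {"travel": [0, 0, 0], "yaw": 0},
    {"travel": [0, 0, 0], "yaw": 0},
    {"travel": [0, 0, 0], "yaw": 0},
    {"travel": [0, 0, 0], "yaw": 0},
    {"travel": [0, 0, 0], "yaw": 0},
    {"travel": [0, 0, 0], "yaw": 0},
    {"travel": [0, 0, 0], "yaw": 0}
  ],
  "fingers": -1
}}

```text
clock: 9.15
eef_pos: [563.4, -92.5, 200.1]
orientation: [-3.142, -0.0, -0.203]
ft_force: [-0.3, 0.2, -0.3]
gripper_width: 85.3
gripper_force: 0.0
```

The shut tips sit at z≈215, about 26 mm higher than the reported TCP implies. I'll go 24 mm lower.

>>> {"method": "apply_moves", "body": {
  "deltas": [
    {"travel": [0, -0.04, 0.2], "yaw": 0},
    {"travel": [0, 0, 0.2], "yaw": 0},
    {"travel": [0, 0, 0.2], "yaw": 0},
    {"travel": [0, 0, 0.2], "yaw": 0},
    {"travel": [0, 0, 0.1], "yaw": 0},
    {"travel": [0, 0, 0.06], "yaw": 0},
    {"travel": [0, 0, 0], "yaw": 0},
    {"travel": [0, 0, 0], "yaw": 0},
    {"travel": [0, 0, 0], "yaw": 0},
    {"travel": [0, 0, 0], "yaw": 0}
  ]
}}

```text
clock: 10.4
eef_pos: [563.6, -91.5, 176.2]
orientation: [-3.142, -0.0, -0.203]
ft_force: [-0.1, 0.2, 0.4]
gripper_width: 85.5
gripper_force: 0.0
```

>>> {"method": "apply_moves", "body": {
  "deltas": [
    {"travel": [0, 0, 0], "yaw": 0},
    {"travel": [0, 0, 0], "yaw": 0},
    {"travel": [0, 0, 0], "yaw": 0},
    {"travel": [0, 0, 0], "yaw": 0},
    {"travel": [0, 0, 0], "yaw": 0},
    {"travel": [0, 0, 0], "yaw": 0},
    {"travel": [0, 0, 0], "yaw": 0},
    {"travel": [0, 0, 0], "yaw": 0},
    {"travel": [0, 0, 0], "yaw": 0},
    {"travel": [0, 0, 0], "yaw": 0}
  ],
  "fingers": 1
}}

```text
clock: 11.65
eef_pos: [563.7, -91.4, 176.3]
orientation: [-3.141, -0.0, -0.203]
ft_force: [-1.0, 0.9, 5.3]
gripper_width: 12.5
gripper_force: 61.8
```

>>> {"method": "apply_moves", "body": {
  "deltas": [
    {"travel": [0, 0, -0.1], "yaw": 0},
    {"travel": [0, 0, -0.2], "yaw": 0},
    {"travel": [0, 0, -0.3], "yaw": 0},
    {"travel": [0, 0, -0.3], "yaw": 0},
    {"travel": [0, 0, -0.4], "yaw": 0},
    {"travel": [0, 0, -0.4], "yaw": 0},
    {"travel": [0, 0, -0.4], "yaw": 0},
    {"travel": [0, 0, -0.3], "yaw": 0},
    {"travel": [0, 0, -0.2], "yaw": 0},
    {"travel": [0, 0, 0], "yaw": 0}
  ]
}}

```text
clock: 12.9
eef_pos: [563.7, -91.5, 241.4]
orientation: [-3.142, -0.001, -0.203]
ft_force: [-0.0, 0.4, -2.7]
gripper_width: 12.3
gripper_force: 61.0
```

```bash
python3 - <<'E'
from h import *
where()
for n in('top','wrist','side'):
    s=snap(n); P=mach(cloud(s).reshape(-1,3)).reshape(420,560,3); z=s[0]['range_z']
    m=(z>0)&(abs(P[...,0])<165)&(abs(P[...,1])<59)&(P[...,2]>222)&(P[...,2]<262)&(s[0]['img'].min(2)>110)
    q=P[m]; A=np.c_[q[:,:2],np.ones(len(q))]; c=np.linalg.lstsq(A,q[:,2],rcond=None)[0]
    print(n,len(q),np.median(q[:,2]),'tilt',c[:2]*180,c[2])
    if n=='side': save(s,'s3.png')
E
```

```text
12.9 [[  0.5  -1.2 241.4]] [-1.800e+02 -3.000e-02 -1.162e+01] [-0.   0.4 -2.7] [0.02 0.   0.06] 12.3 61.0 q7 -1.67
top 1280 251.59879082969996 tilt [0.7111742  2.27115168] 251.18843448895566
wrist 60099 249.65514992117423 tilt [ 0.1705606  -0.28484977] 249.6008436687505
side 2984 251.5807533949871 tilt [-1.13493367 -7.8104074 ] 250.7859361322037
```

View pics/s3.png

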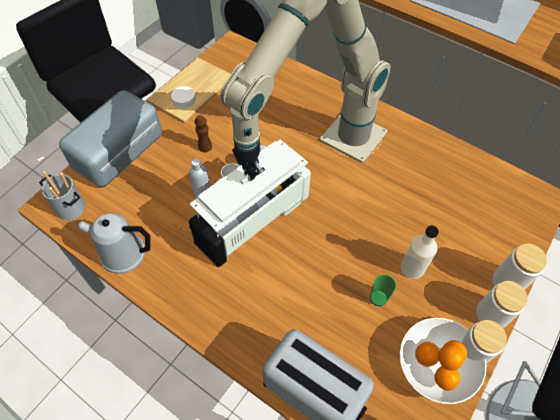

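The cover is held level about 65 mm above its seat. I'll move it left to the clear spot.

>>> {"method": "apply_moves", "body": {
  "deltas": [
    {"travel": [0, -0.15, 0], "yaw": 0},
    {"travel": [0, -0.3, 0], "yaw": 0},
    {"travel": [0, -0.45, 0], "yaw": 0},
    {"travel": [0, -0.55, 0], "yaw": 0},
    {"travel": [0, -0.55, 0], "yaw": 0},
    {"travel": [0, -0.55, 0], "yaw": 0},
    {"travel": [0, -0.55, 0], "yaw": 0},
    {"travel": [0, -0.55, 0], "yaw": 0},
    {"travel": [0, -0.55, 0], "yaw": 0},
    {"travel": [0, -0.55, 0], "yaw": 0}
  ]
}}

```text
clock: 14.3
eef_pos: [587.6, 25.7, 241.1]
orientation: [-3.142, -0.0, -0.203]
ft_force: [1.2, 0.4, -3.0]
gripper_width: 12.2
gripper_force: 60.9
```

>>> {"method": "apply_moves", "body": {
  "deltas": [
    {"travel": [0, -0.55, 0], "yaw": 0},
    {"travel": [0, -0.55, 0], "yaw": 0},
    {"travel": [0, -0.55, 0], "yaw": 0},
    {"travel": [0, -0.55, 0], "yaw": 0},
    {"travel": [0, -0.55, 0], "yaw": 0},
    {"travel": [0, -0.4, 0], "yaw": 0},
    {"travel": [0, -0.25, 0], "yaw": 0},
    {"travel": [0, -0.15, 0], "yaw": 0},
    {"travel": [0, 0, 0], "yaw": 0},
    {"travel": [0, 0, 0], "yaw": 0}
  ]
}}

```text
clock: 15.55
eef_pos: [605.3, 111.1, 241.1]
orientation: [3.141, -0.0, -0.204]
ft_force: [0.6, 0.9, -3.4]
gripper_width: 12.3
gripper_force: 60.9
```

>>> {"method": "apply_moves", "body": {
  "deltas": [
    {"travel": [0, 0, 0.2], "yaw": 0},
    {"travel": [0, 0, 0.4], "yaw": 0},
    {"travel": [0, 0, 0.5], "yaw": 0},
    {"travel": [0, 0, 0.5], "yaw": 0},
    {"travel": [0, 0, 0.5], "yaw": 0},
    {"travel": [0, 0, 0.5], "yaw": 0},
    {"travel": [0, 0, 0.5], "yaw": 0},
    {"travel": [0, 0, 0.5], "yaw": 0},
    {"travel": [0, 0, 0.5], "yaw": 0},
    {"travel": [0, 0, 0.5], "yaw": 0}
  ]
}}

```text
clock: 16.8
eef_pos: [605.4, 111.8, 125.3]
orientation: [-3.142, -0.0, -0.203]
ft_force: [0.2, -0.0, -2.9]
gripper_width: 12.7
gripper_force: 60.9
```

```bash
python3 - <<'E'
from h import *
where()
for n in('wrist','top'):
    s=snap(n); P=mach(cloud(s).reshape(-1,3)).reshape(420,560,3); z=s[0]['range_z']
    m=(z>0)&(abs(P[...,0])<150)&(abs(P[...,1]-205)<52)&(P[...,2]>60)&(P[...,2]<150)&(s[0]['img'].min(2)>110)
    q=P[m]; A=np.c_[q[:,:2],np.ones(len(q))]; c=np.linalg.lstsq(A,q[:,2],rcond=None)[0]
    t=(z>0)&(abs(P[...,2])<8); 
    print(n,len(q),'top z',np.median(q[:,2]),'tilt',c[:2]*180,'table',np.median(P[t][:,2]) if t.any() else '')
E
```

```text
16.8 [[  0.4 206.4 125.3]] [-1.7999e+02 -1.0000e-02 -1.1620e+01] [ 0.2 -0.  -2.9] [0.01 0.03 0.  ] 12.7 60.9 q7 -2.02
wrist 52813 top z 133.89446398528563 tilt [ 0.21233807 -0.28919274] table -1.306478397646394
top 755 top z 133.82151289566673 tilt [-0.46487908 -1.33332904] table 0.4639458814623149
```

>>> {"method": "apply_moves", "body": {
  "deltas": [
    {"travel": [0, 0, 0.5], "yaw": 0},
    {"travel": [0, 0, 0.5], "yaw": 0},
    {"travel": [0, 0, 0.5], "yaw": 0},
    {"travel": [0, 0, 0.5], "yaw": 0},
    {"travel": [0, 0, 0.5], "yaw": 0},
    {"travel": [0, 0, 0.5], "yaw": 0},
    {"travel": [0, 0, 0.4], "yaw": 0},
    {"travel": [0, 0, 0.3], "yaw": 0},
    {"travel": [0, 0, 0.2], "yaw": 0},
    {"travel": [0, 0, 0.15], "yaw": 0}
  ]
}}

```text
clock: 18.15
eef_pos: [605.5, 111.8, 24.7]
orientation: [-3.141, -0.0, -0.203]
ft_force: [-0.9, -0.3, -2.9]
gripper_width: 12.5
gripper_force: 60.9
```

>>> {"method": "apply_moves", "body": {
  "deltas": [
    {"travel": [0, 0, 0.04], "yaw": 0},
    {"travel": [0, 0, 0.04], "yaw": 0},
    {"travel": [0, 0, 0.04], "yaw": 0},
    {"travel": [0, 0, 0.04], "yaw": 0},
    {"travel": [0, 0, 0.04], "yaw": 0},
    {"travel": [0, 0, 0.03], "yaw": 0},
    {"travel": [0, 0, 0.03], "yaw": 0},
    {"travel": [0, 0, 0], "yaw": 0},
    {"travel": [0, 0, 0], "yaw": 0},
    {"travel": [0, 0, 0], "yaw": 0}
  ]
}}

```text
clock: 19.4
eef_pos: [605.4, 111.7, 18.4]
orientation: [-3.142, -0.0, -0.203]
ft_force: [-0.2, -0.6, -2.7]
gripper_width: 12.5
gripper_force: 60.9
```

>>> {"method": "apply_moves", "body": {
  "deltas": [
    {"travel": [0, 0, 0.02], "yaw": 0},
    {"travel": [0, 0, 0.02], "yaw": 0},
    {"travel": [0, 0, 0.02], "yaw": 0},
    {"travel": [0, 0, 0.02], "yaw": 0},
    {"travel": [0, 0, 0.02], "yaw": 0},
    {"travel": [0, 0, 0], "yaw": 0},
    {"travel": [0, 0, 0], "yaw": 0},
    {"travel": [0, 0, 0], "yaw": 0},
    {"travel": [0, 0, 0], "yaw": 0},
    {"travel": [0, 0, 0], "yaw": 0}
  ]
}}

```text
clock: 20.65
eef_pos: [605.4, 111.8, 16.3]
orientation: [-3.142, -0.0, -0.203]
ft_force: [-2.2, -0.1, 5.2]
gripper_width: 12.1
gripper_force: 61.9
```

>>> {"method": "apply_moves", "body": {
  "deltas": [
    {"travel": [0, 0, 0], "yaw": 0},
    {"travel": [0, 0, 0], "yaw": 0},
    {"travel": [0, 0, 0], "yaw": 0},
    {"travel": [0, 0, 0], "yaw": 0},
    {"travel": [0, 0, 0], "yaw": 0},
    {"travel": [0, 0, 0], "yaw": 0},
    {"travel": [0, 0, -0.2], "yaw": 0},
    {"travel": [0, 0, -0.4], "yaw": 0},
    {"travel": [0, 0, -0.5], "yaw": 0},
    {"travel": [0, 0, -0.5], "yaw": 0}
  ],
  "fingers": -1
}}

```text
clock: 21.9
eef_pos: [605.7, 111.8, 57.1]
orientation: [-3.141, -0.001, -0.203]
ft_force: [-0.5, -1.6, -0.7]
gripper_width: 85.3
gripper_force: 0.0
```

>>> {"method": "apply_moves", "body": {
  "deltas": [
    {"travel": [0, 0, -1], "yaw": 0},
    {"travel": [0, 0, -1], "yaw": 0},
    {"travel": [0, 0, -1], "yaw": 0},
    {"travel": [0, 0, -1], "yaw": 0},
    {"travel": [0, 0, -1], "yaw": 0},
    {"travel": [0, 0, -1], "yaw": 0},
    {"travel": [0, 0, -1], "yaw": 0},
    {"travel": [0, 0, -1], "yaw": 0},
    {"travel": [0, 0, -1], "yaw": 0},
    {"travel": [0, 0, 0], "yaw": 0}
  ],
  "fingers": -1
}}

```text
clock: 23.15
eef_pos: [606.5, 112.0, 283.6]
orientation: [-3.139, -0.005, -0.203]
ft_force: [0.9, 0.0, 0.2]
gripper_width: 85.4
gripper_force: 0.0
```

```bash
python3 - <<'E'
from h import *
where()
s=snap('wrist'); P=mach(cloud(s).reshape(-1,3)).reshape(420,560,3); z=s[0]['range_z']
for lo,hi in((-2,0),):
    m=(z>0)&(abs(P[...,1]-205)<100)&(P[...,2]>20)&(P[...,2]<35)&(s[0]['img'].min(2)>110)
    q=P[m];print(len(q),np.median(q[:,2]),cv2.minAreaRect(q[:,:2].astype(np.float32)))
t=snap('top'); save(t,'t4.png',(140,285,225,375),5)
P=mach(cloud(t).reshape(-1,3)).reshape(420,560,3)
# catch / lever heights in the bay
m=(abs(P[...,1])<18)&(P[...,0]>-160)&(P[...,0]<20)&(P[...,2]>100)
print(P[m][np.argsort(P[m][:,0])][::4].round(0).tolist())
E
```

```text
23.15 [[  1.5 206.8 283.6]] [-179.88   -0.27  -11.63] [0.9 0.  0.2] [0.03 0.01 0.03] 85.4 0.0 q7 -2.01
19276 24.96537143199169 ((0.068939208984375, 205.67813110351562), (330.17681884765625, 119.06795501708984), 0.1859670728445053)
[[-160.0, 12.0, 118.0], [-158.0, 5.0, 120.0], [-157.0, 16.0, 150.0], [-156.0, 10.0, 149.0], [-155.0, 3.0, 149.0], [-154.0, -17.0, 151.0], [-153.0, -7.0, 154.0], [-151.0, -13.0, 157.0], [-150.0, 14.0, 153.0], [-149.0, 8.0, 160.0], [-147.0, 1.0, 159.0], [-146.0, -5.0, 163.0], [-145.0, 5.0, 160.0], [-144.0, 16.0, 163.0], [-142.0, 9.0, 151.0], [-141.0, 3.0, 157.0], [-139.0, -4.0, 148.0], [-138.0, 7.0, 159.0], [-137.0, -0.0, 145.0], [-136.0, -7.0, 159.0], [-134.0, 4.0, 153.0], [-133.0, -18.0, 118.0], [-132.0, 10.0, 121.0], [-130.0, -14.0, 125.0], [-130.0, -17.0, 119.0], [-128.0, 5.0, 153.0], [-125.0, 9.0, 149.0], [-124.0, 3.0, 156.0], [-122.0, -7.0, 148.0], [-120.0, -0.0, 146.0], [-118.0, 7.0, 150.0], [-116.0, -3.0, 155.0], [-114.0, 4.0, 150.0], [-111.0, -9.0, 155.0], [-109.0, -2.0, 148.0], [-107.0, 6.0, 151.0], [-105.0, -4.0, 152.0], [-104.0, -11.0, 150.0], [-1
[... 1252 characters left out ...]
0, 15.0, 117.0], [-23.0, -6.0, 113.0], [-21.0, -13.0, 108.0], [-20.0, 15.0, 107.0], [-19.0, -9.0, 109.0], [-17.0, -16.0, 112.0], [-15.0, 9.0, 111.0], [-15.0, -12.0, 115.0], [-13.0, -1.0, 108.0], [-12.0, 10.0, 112.0], [-10.0, -0.0, 110.0], [-9.0, 14.0, 105.0], [-8.0, -10.0, 115.0], [-6.0, -17.0, 111.0], [-5.0, -6.0, 107.0], [-4.0, 1.0, 122.0], [-2.0, 12.0, 116.0], [-1.0, -12.0, 113.0], [1.0, 16.0, 110.0], [2.0, -8.0, 113.0], [3.0, 6.0, 108.0], [5.0, -4.0, 114.0], [6.0, 13.0, 103.0], [8.0, -18.0, 109.0], [9.0, -7.0, 109.0], [10.0, -10.0, 107.0], [12.0, -17.0, 104.0], [13.0, -10.0, 109.0], [14.0, -13.0, 111.0], [16.0, 12.0, 112.0], [17.0, -15.0, 119.0], [18.0, -1.0, 114.0], [20.0, -8.0, 111.0]]
```

View pics/t4.png

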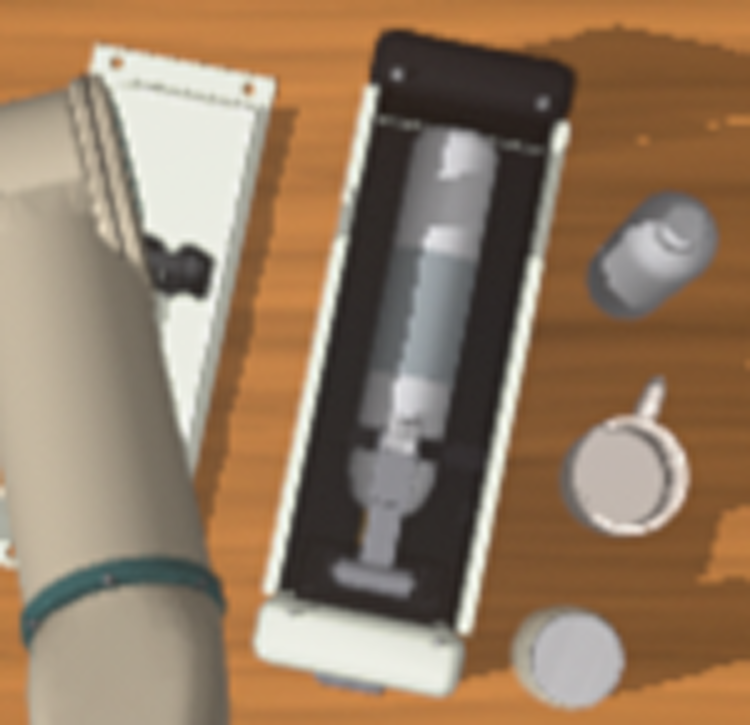

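The cover sits flat at machine (0, 206). The bay is open, with the lever and catch near (400,435) in the crop. I'll shut the fingers and move in on the head side of the tab.

>>> {"method": "apply_moves", "body": {
  "deltas": [
    {"travel": [-0.326, 0.832, 0], "yaw": 0},
    {"travel": [-0.326, 0.832, 0], "yaw": 0},
    {"travel": [-0.326, 0.832, 0], "yaw": 0},
    {"travel": [-0.326, 0.832, 0], "yaw": 0},
    {"travel": [-0.326, 0.832, 0], "yaw": 0},
    {"travel": [-0.326, 0.832, 0], "yaw": 0},
    {"travel": [-0.326, 0.832, 0], "yaw": 0},
    {"travel": [-0.326, 0.832, 0], "yaw": 0},
    {"travel": [-0.326, 0.832, 0], "yaw": 0},
    {"travel": [-0.326, 0.832, 0], "yaw": 0}
  ],
  "fingers": 1
}}

```text
clock: 24.5
eef_pos: [482.8, -76.8, 280.9]
orientation: [-3.142, -0.0, -0.203]
ft_force: [-0.3, -0.6, 0.2]
gripper_width: 0.1
gripper_force: 0.0
```

>>> {"method": "apply_moves", "body": {
  "deltas": [
    {"travel": [0, 0, 0.5], "yaw": 0},
    {"travel": [0, 0, 0.5], "yaw": 0},
    {"travel": [0, 0, 0.5], "yaw": 0},
    {"travel": [0, 0, 0.5], "yaw": 0},
    {"travel": [0, 0, 0.5], "yaw": 0},
    {"travel": [0, 0, 0.5], "yaw": 0},
    {"travel": [0, 0, 0.5], "yaw": 0},
    {"travel": [0, 0, 0.5], "yaw": 0},
    {"travel": [0, 0, 0], "yaw": 0},
    {"travel": [0, 0, 0], "yaw": 0}
  ]
}}

```text
clock: 25.75
eef_pos: [483.9, -75.6, 181.0]
orientation: [-3.142, -0.001, -0.203]
ft_force: [0.1, -0.1, 0.5]
gripper_width: -0.3
gripper_force: 0.0
```

```bash
python3 - <<'E'
from h import *
where()
w=snap('wrist'); save(w,'w5.png',(100,400,130,430),2)
P=mach(cloud(w).reshape(-1,3)).reshape(420,560,3); z=w[0]['range_z']
m=(z>0)&(P[...,2]>170)&(P[...,2]<182)&(abs(P[...,0]+50)<25)&(abs(P[...,1])<25)
print('tab',P[m].min(0).round(1),P[m].max(0).round(1),m.sum(),np.argwhere(m).mean(0))
for u in(272,288): 
  r=[(v,*P[v,u,[0,1,2]].round(0)) for v in range(240,262,2)]; print(r)
E
```

```text
25.75 [[-80.9  -1.7 181. ]] [-1.7999e+02 -3.0000e-02 -1.1630e+01] [ 0.1 -0.1  0.5] [-0.05 -0.05  0.03] -0.3 0.0 q7 -1.67
tab [-53.4 -10.9 170.1] [-47.2   8.6 178.7] 440 [202.12954545 280.71818182]
[(240, np.float64(-84.0), np.float64(5.0), np.float64(151.0)), (242, np.float64(-85.0), np.float64(5.0), np.float64(151.0)), (244, np.float64(-87.0), np.float64(5.0), np.float64(152.0)), (246, np.float64(-88.0), np.float64(5.0), np.float64(151.0)), (248, np.float64(-90.0), np.float64(5.0), np.float64(151.0)), (250, np.float64(-91.0), np.float64(5.0), np.float64(151.0)), (252, np.float64(-70.0), np.float64(3.0), np.float64(197.0)), (254, np.float64(-69.0), np.float64(3.0), np.float64(200.0)), (256, np.float64(-70.0), np.float64(3.0), np.float64(201.0)), (258, np.float64(-70.0), np.float64(3.0), np.float64(203.0)), (260, np.float64(-70.0), np.float64(3.0), np.float64(205.0))]
[(240, np.float64(-84.0), np.float64(-6.0), np.float64(152.0)), (242, np.float64(-85.0), np.float64(-6.0), np.float64(152.0)), (244, np.float64(-86.0), np.float64(-6.0), np.float64(152.0)), (246, np.float64(-89.0), np.float64(-6.0), np.float64(151.0)), (248, np.float64(-90.0), np.float64(-6.0), np.float64(150.0)), (250, np.float64(-91.0), np.float64(-6.0), np.float64(151.0)), (252, np.float64(-70.0), np.float64(-5.0), np.float64(197.0)), (254, np.float64(-70.0), np.float64(-5.0), np.float64(199.0)), (256, np.float64(-69.0), np.float64(-5.0), np.float64(202.0)), (258, np.float64(-70.0), np.float64(-5.0), np.float64(203.0)), (260, np.float64(-69.0), np.float64(-5.0), np.float64(205.0))]
```

View pics/w5.png

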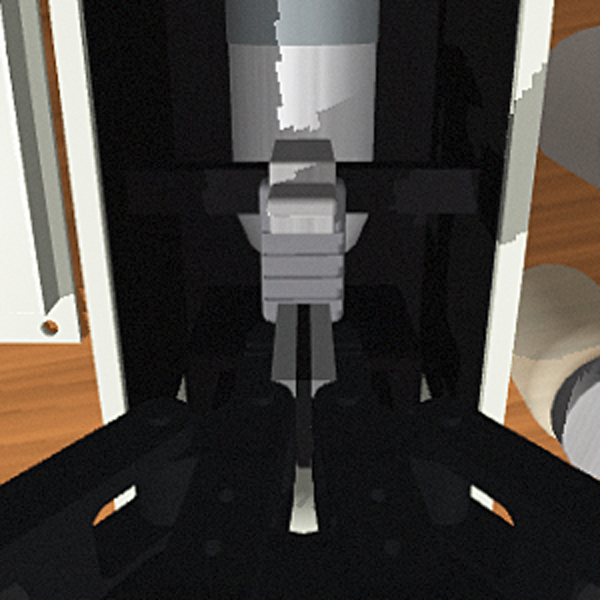

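>>> {"method": "apply_moves", "body": {
  "deltas": [
    {"travel": [0, 0, 0.3], "yaw": 0},
    {"travel": [0, 0, 0.3], "yaw": 0},
    {"travel": [0, 0, 0.24], "yaw": 0},
    {"travel": [0, 0, 0.2], "yaw": 0},
    {"travel": [0, 0, 0], "yaw": 0},
    {"travel": [0.2, 0, 0], "yaw": 0},
    {"travel": [0.2, 0, 0], "yaw": 0},
    {"travel": [0.2, 0, 0], "yaw": 0},
    {"travel": [0, 0, 0], "yaw": 0},
    {"travel": [0, 0, 0], "yaw": 0}
  ]
}}

```text
clock: 27.05
eef_pos: [498.2, -78.6, 154.8]
orientation: [3.142, 0.0, -0.203]
ft_force: [-0.9, 0.2, 0.1]
gripper_width: -0.1
gripper_force: 0.0
```

>>> {"method": "apply_moves", "body": {
  "deltas": [
    {"travel": [0.15, 0, 0.02], "yaw": 0},
    {"travel": [0.15, 0, 0.03], "yaw": 0},
    {"travel": [0.15, 0, 0.04], "yaw": 0},
    {"travel": [0.13, 0, 0.05], "yaw": 0},
    {"travel": [0.11, 0, 0.06], "yaw": 0},
    {"travel": [0.11, 0, 0.07], "yaw": 0},
    {"travel": [0.11, 0, 0.08], "yaw": 0},
    {"travel": [0.1, 0, 0.1], "yaw": 0},
    {"travel": [0, 0, 0], "yaw": 0},
    {"travel": [0, 0, 0], "yaw": 0}
  ]
}}

```text
clock: 28.3
eef_pos: [523.6, -83.8, 143.8]
orientation: [-3.142, -0.001, -0.203]
ft_force: [1.3, 0.3, 0.9]
gripper_width: -0.0
gripper_force: 0.8
```

```bash
python3 -c "
from h import *
where()"
```

```text
28.3 [[-40.4  -1.6 143.8]] [-1.7999e+02 -7.0000e-02 -1.1630e+01] [1.3 0.3 0.9] [-0.07 -0.2   0.02] -0.0 0.8 q7 -1.66
```

>>> {"method": "apply_moves", "body": {
  "deltas": [
    {"travel": [0.1, 0, 0.1], "yaw": 0},
    {"travel": [0.1, 0, 0.12], "yaw": 0},
    {"travel": [0.1, 0, 0.13], "yaw": 0},
    {"travel": [0.08, 0, 0.14], "yaw": 0},
    {"travel": [0.06, 0, 0.15], "yaw": 0},
    {"travel": [0.06, 0, 0.16], "yaw": 0},
    {"travel": [0.03, 0, 0.15], "yaw": 0},
    {"travel": [0.02, 0, 0.15], "yaw": 0},
    {"travel": [0, 0, 0], "yaw": 0},
    {"travel": [0, 0, 0], "yaw": 0}
  ]
}}

```text
clock: 29.55
eef_pos: [534.8, -86.1, 121.3]
orientation: [-3.141, 0.002, -0.203]
ft_force: [-14.1, 1.3, 51.4]
gripper_width: 0.2
gripper_force: 26.3
```

>>> {"method": "apply_moves", "body": {
  "deltas": [
    {"travel": [0, 0, 0.06], "yaw": 0},
    {"travel": [0, 0, 0.06], "yaw": 0},
    {"travel": [0, 0, 0.04], "yaw": 0},
    {"travel": [0, 0, 0], "yaw": 0},
    {"travel": [0, 0, 0], "yaw": 0},
    {"travel": [0, 0, 0], "yaw": 0},
    {"travel": [0, 0, 0], "yaw": 0},
    {"travel": [0, 0, 0], "yaw": 0},
    {"travel": [0, 0, 0], "yaw": 0},
    {"travel": [0, 0, 0], "yaw": 0}
  ]
}}

```text
clock: 30.8
eef_pos: [535.0, -86.1, 120.3]
orientation: [-3.141, 0.0, -0.203]
ft_force: [-20.8, 4.1, 78.8]
gripper_width: 0.1
gripper_force: 39.3
```

Force is high; backing off to look at the catch.

>>> {"method": "apply_moves", "body": {
  "deltas": [
    {"travel": [0, 0, -0.2], "yaw": 0},
    {"travel": [0, 0, -0.4], "yaw": 0},
    {"travel": [-0.1, 0, -0.6], "yaw": 0},
    {"travel": [-0.3, 0, -0.6], "yaw": 0},
    {"travel": [-0.5, 0, -0.6], "yaw": 0},
    {"travel": [-0.6, 0, -0.6], "yaw": 0},
    {"travel": [-0.6, 0, 0], "yaw": 0},
    {"travel": [0, 0, 0], "yaw": 0},
    {"travel": [0, 0, 0], "yaw": 0},
    {"travel": [0, 0, 0], "yaw": 0}
  ]
}}

```text
clock: 32.05
eef_pos: [485.5, -76.0, 187.0]
orientation: [3.142, -0.0, -0.203]
ft_force: [0.2, 0.3, 0.3]
gripper_width: 0.1
gripper_force: 0.0
```

```bash
python3 - <<'E'
from h import *
where()
w=snap('wrist'); save(w,'w6.png',(60,340,130,430),2)
P=mach(cloud(w).reshape(-1,3)).reshape(420,560,3); z=w[0]['range_z']
# z profile along x in catch width
m=(z>0)&(abs(P[...,1]+1.2)<8)&(P[...,0]>-65)&(P[...,0]<20)
q=P[m]
for x in range(-64,20,3):
    r=q[abs(q[:,0]-x)<1.5]; print(x,len(r),np.percentile(r[:,2],[5,50,95]).round(1) if len(r) else '')
E
```

```text
32.05 [[-79.3  -1.7 187. ]] [ 1.800e+02 -1.000e-02 -1.163e+01] [0.2 0.3 0.3] [ 0.01 -0.05  0.01] 0.1 0.0 q7 -1.67
-64 481 [150.5 275.6 291.5]
-61 1837 [151.8 278.1 292.9]
-58 285 [150.1 293.4 296.6]
-55 226 [115.  123.8 151.7]
-52 255 [114.8 147.4 151.3]
-49 84 [114.6 115.6 116.6]
-46 76 [114.6 115.7 117.1]
-43 78 [115.2 116.2 117.2]
-40 86 [115.1 116.3 117.5]
-37 86 [115.6 116.6 117.6]
-34 0 
-31 103 [133.9 134.8 136.2]
-28 130 [131.1 135.  135.9]
-25 117 [123.2 124.7 129.7]
-22 105 [123.5 124.7 125.7]
-19 97 [123.6 124.8 125.8]
-16 91 [123.6 124.9 126.2]
-13 116 [124.2 125.3 126.4]
-10 92 [123.9 125.3 126.2]
-7 111 [110.1 111.1 124. ]
-4 110 [109.9 111.1 112. ]
-1 88 [109.7 110.9 112.2]
2 88 [110.  111.1 112.1]
5 109 [109.8 111.  112.2]
8 88 [109.7 110.9 111.9]
11 92 [109.9 111.2 112.2]
14 105 [109.5 110.9 112.2]
17 90 [109.9 111.  112.5]
```

View pics/w6.png

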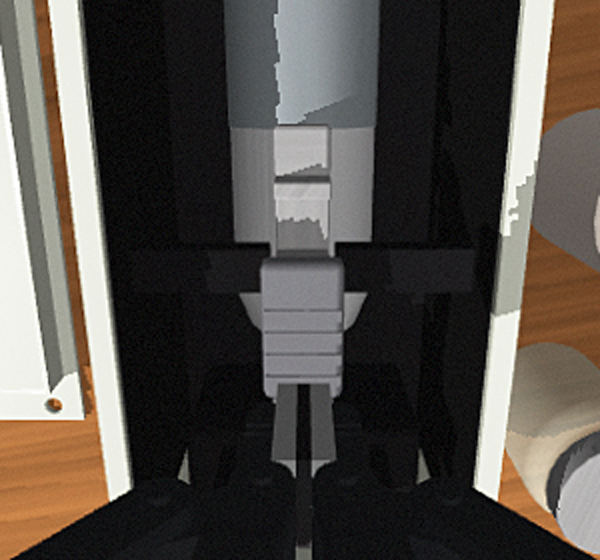

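The catch now lies flat on the cylinder: its tab face is level at z≈125, at (300,150) in the crop. The lever handle is clear. I'll part-open the fingers and descend on the handle.

>>> {"method": "apply_moves", "body": {
  "deltas": [
    {"travel": [-0.04, -0.02, 0], "yaw": 0},
    {"travel": [0, 0, 0], "yaw": 0},
    {"travel": [0, 0, 0], "yaw": 0},
    {"travel": [0, 0, 0], "yaw": 0},
    {"travel": [0, 0, 0], "yaw": 0},
    {"travel": [0, 0, 0.2], "yaw": 0},
    {"travel": [0, 0, 0.2], "yaw": 0},
    {"travel": [0, 0, 0.2], "yaw": 0},
    {"travel": [0, 0, 0], "yaw": 0},
    {"travel": [0, 0, 0], "yaw": 0}
  ],
  "fingers": -0.15
}}

```text
clock: 33.35
eef_pos: [484.2, -75.2, 172.0]
orientation: [3.142, 0.0, -0.203]
ft_force: [0.1, -0.4, 0.5]
gripper_width: 49.2
gripper_force: 0.0
```

>>> {"method": "apply_moves", "body": {
  "deltas": [
    {"travel": [0, 0, 0.3], "yaw": 0},
    {"travel": [0, 0, 0.3], "yaw": 0},
    {"travel": [0, 0, 0.3], "yaw": 0},
    {"travel": [0, 0, 0.3], "yaw": 0},
    {"travel": [0, 0, 0.3], "yaw": 0},
    {"travel": [0, 0, 0.3], "yaw": 0},
    {"travel": [0, 0, 0.2], "yaw": 0},
    {"travel": [0, 0, 0.2], "yaw": 0},
    {"travel": [0, 0, 0.1], "yaw": 0},
    {"travel": [0, 0, 0.1], "yaw": 0}
  ]
}}

```text
clock: 34.6
eef_pos: [484.3, -75.2, 112.0]
orientation: [-3.142, -0.0, -0.203]
ft_force: [-0.1, 0.2, 0.6]
gripper_width: 49.0
gripper_force: 0.0
```

>>> {"method": "apply_moves", "body": {
  "deltas": [
    {"travel": [0, 0, 0], "yaw": 0},
    {"travel": [0, 0, 0], "yaw": 0},
    {"travel": [0, 0, 0], "yaw": 0},
    {"travel": [0, 0, 0], "yaw": 0},
    {"travel": [0, 0, 0], "yaw": 0},
    {"travel": [0, 0, 0], "yaw": 0},
    {"travel": [0, 0, 0], "yaw": 0},
    {"travel": [0, 0, 0], "yaw": 0},
    {"travel": [0, 0, 0], "yaw": 0},
    {"travel": [0, 0, 0], "yaw": 0}
  ],
  "fingers": 1
}}

```text
clock: 35.85
eef_pos: [484.2, -75.4, 112.2]
orientation: [3.141, -0.0, -0.203]
ft_force: [-0.9, -1.6, 4.6]
gripper_width: 27.0
gripper_force: 60.1
```

```bash
python3 - <<'E'
from h import *
where()
r=70; a=np.linspace(0,1.17,21)
x=r*np.cos(a);z=r*np.sin(a); print(np.c_[a[1:],np.diff(x)/25,-np.diff(z)/25].round(3), x[-1]-x[0],z[-1])
E
```

```text
35.85 [[-80.7  -1.3 112.2]] [ 1.7999e+02 -1.0000e-02 -1.1630e+01] [-0.9 -1.6  4.6] [-0.36  0.31  0.03] 27.0 60.1 q7 -1.68
[[ 0.058 -0.005 -0.164]
 [ 0.117 -0.014 -0.163]
 [ 0.176 -0.024 -0.162]
 [ 0.234 -0.033 -0.16 ]
 [ 0.292 -0.043 -0.158]
 [ 0.351 -0.052 -0.155]
 [ 0.41  -0.061 -0.152]
 [ 0.468 -0.07  -0.148]
 [ 0.526 -0.078 -0.144]
 [ 0.585 -0.086 -0.139]
 [ 0.644 -0.094 -0.134]
 [ 0.702 -0.102 -0.128]
 [ 0.76  -0.109 -0.122]
 [ 0.819 -0.116 -0.115]
 [ 0.878 -0.123 -0.108]
 [ 0.936 -0.129 -0.101]
 [ 0.994 -0.135 -0.093]
 [ 1.053 -0.14  -0.085]
 [ 1.112 -0.145 -0.077]
 [ 1.17  -0.149 -0.068]] -42.68938209842388 64.4525418415295
```

Handle gripped (27 mm). I'll swing the lever up along its arc.

>>> {"method": "apply_moves", "body": {
  "deltas": [
    {"travel": [-0.005, 0, -0.164], "yaw": 0},
    {"travel": [-0.014, 0, -0.163], "yaw": 0},
    {"travel": [-0.024, 0, -0.162], "yaw": 0},
    {"travel": [-0.033, 0, -0.16], "yaw": 0},
    {"travel": [-0.043, 0, -0.158], "yaw": 0},
    {"travel": [-0.052, 0, -0.155], "yaw": 0},
    {"travel": [-0.061, 0, -0.152], "yaw": 0},
    {"travel": [-0.07, 0, -0.148], "yaw": 0},
    {"travel": [-0.078, 0, -0.144], "yaw": 0},
    {"travel": [-0.086, 0, -0.139], "yaw": 0}
  ]
}}

```text
clock: 37.1
eef_pos: [472.4, -72.9, 150.8]
orientation: [3.141, 0.0, -0.203]
ft_force: [1.0, -3.9, -17.3]
gripper_width: 26.7
gripper_force: 60.0
```

>>> {"method": "apply_moves", "body": {
  "deltas": [
    {"travel": [-0.094, 0, -0.134], "yaw": 0},
    {"travel": [-0.102, 0, -0.128], "yaw": 0},
    {"travel": [-0.109, 0, -0.122], "yaw": 0},
    {"travel": [-0.116, 0, -0.115], "yaw": 0},
    {"travel": [-0.123, 0, -0.108], "yaw": 0},
    {"travel": [-0.129, 0, -0.101], "yaw": 0},
    {"travel": [-0.135, 0, -0.093], "yaw": 0},
    {"travel": [-0.14, 0, -0.085], "yaw": 0},
    {"travel": [-0.145, 0, -0.077], "yaw": 0},
    {"travel": [-0.149, 0, -0.068], "yaw": 0}
  ]
}}

```text
clock: 38.35
eef_pos: [445.0, -67.3, 177.3]
orientation: [-3.142, -0.006, -0.203]
ft_force: [6.7, -6.3, -18.7]
gripper_width: 26.3
gripper_force: 60.0
```

```bash
python3 - <<'E'
from h import *
where()
s=snap('side'); w=snap('wrist')
im=np.hstack([cv2.resize(w[0]['img'],(400,300)),cv2.resize(s[0]['img'][130:250,190:350],(400,300),interpolation=2)])
cv2.imwrite('pics/w7.png',im[...,::-1])
E
```

```text
38.35 [[-120.8   -1.3  177.3]] [-180.     -0.33  -11.63] [  6.7  -6.3 -18.7] [-1.4  -1.82  0.25] 26.3 60.0 q7 -1.68
```

View pics/w7.png

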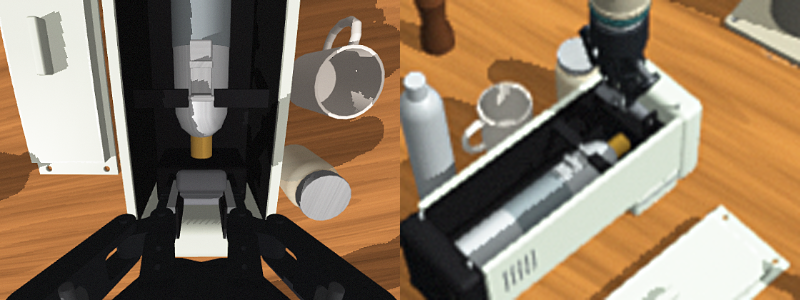

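The lever is up in the grip (handle end at about (203,185) in the wrist view), and the brass valve is exposed. I'll nudge to the stop and measure the angle.

>>> {"method": "apply_moves", "body": {
  "deltas": [
    {"travel": [-0.12, 0, -0.04], "yaw": 0},
    {"travel": [-0.05, 0, -0.01], "yaw": 0},
    {"travel": [0, 0, 0], "yaw": 0},
    {"travel": [0, 0, 0], "yaw": 0},
    {"travel": [0, 0, 0], "yaw": 0},
    {"travel": [0, 0, 0], "yaw": 0},
    {"travel": [0, 0, 0], "yaw": 0},
    {"travel": [0, 0, 0], "yaw": 0},
    {"travel": [0, 0, 0], "yaw": 0},
    {"travel": [0, 0, 0], "yaw": 0}
  ]
}}

```text
clock: 39.7
eef_pos: [442.0, -66.6, 178.9]
orientation: [-3.141, -0.008, -0.203]
ft_force: [7.2, -6.8, -16.2]
gripper_width: 26.3
gripper_force: 59.8
```

```bash
python3 - <<'E'
from h import *
where()
w=snap('wrist'); P=mach(cloud(w).reshape(-1,3)).reshape(420,560,3)
for u in (272,284,296): print([(v,*P[v,u].round(0)) for v in range(225,300,6)])
q=P[215:330,255:310].reshape(-1,3); q=q[(q[:,2]>150)&(q[:,2]<250)&(q[:,0]<-80)&(abs(q[:,1]+1.2)<10)]
print(len(q),q[q[:,2].argsort()[-200:]].mean(0))
E
```

```text
39.7 [[-123.8   -1.2  178.9]] [-179.99   -0.46  -11.64] [  7.2  -6.8 -16.2] [-1.36 -1.72  0.06] 26.3 59.8 q7 -1.69
[(225, np.float64(-132.0), np.float64(6.0), np.float64(108.0)), (231, np.float64(-133.0), np.float64(6.0), np.float64(118.0)), (237, np.float64(-138.0), np.float64(6.0), np.float64(120.0)), (243, np.float64(-93.0), np.float64(2.0), np.float64(226.0)), (249, np.float64(-95.0), np.float64(2.0), np.float64(228.0)), (255, np.float64(-97.0), np.float64(2.0), np.float64(229.0)), (261, np.float64(-99.0), np.float64(2.0), np.float64(230.0)), (267, np.float64(-102.0), np.float64(3.0), np.float64(229.0)), (273, np.float64(-116.0), np.float64(3.0), np.float64(210.0)), (279, np.float64(-154.0), np.float64(5.0), np.float64(153.0)), (285, np.float64(-175.0), np.float64(6.0), np.float64(127.0)), (291, np.float64(-175.0), np.float64(6.0), np.float64(136.0)), (297, np.float64(-175.0), np.float64(6.0), np.float64(143.0))]
[(225, np.float64(-132.0), np.float64(-3.0), np.float64(109.0)), (231, np.float64(-133.0), np.float64(-3.0), np.float64(118.0)), (237, np.float64(-137.0), np.float64(-3.
[... 841 characters left out ...]
oat64(120.0)), (243, np.float64(-93.0), np.float64(-7.0), np.float64(225.0)), (249, np.float64(-95.0), np.float64(-7.0), np.float64(228.0)), (255, np.float64(-97.0), np.float64(-7.0), np.float64(229.0)), (261, np.float64(-99.0), np.float64(-7.0), np.float64(230.0)), (267, np.float64(-102.0), np.float64(-7.0), np.float64(229.0)), (273, np.float64(-117.0), np.float64(-8.0), np.float64(209.0)), (279, np.float64(-154.0), np.float64(-11.0), np.float64(153.0)), (285, np.float64(-175.0), np.float64(-13.0), np.float64(127.0)), (291, np.float64(-176.0), np.float64(-12.0), np.float64(135.0)), (297, np.float64(-175.0), np.float64(-12.0), np.float64(143.0))]
2767 [-98.87744622  -0.87827064 230.55717144]
```

The lever is only near 1.0 rad because the handle turned a little late in the pads. I'll pull further.

>>> {"method": "apply_moves", "body": {
  "deltas": [
    {"travel": [-0.1, 0, -0.04], "yaw": 0},
    {"travel": [-0.1, 0, -0.04], "yaw": 0},
    {"travel": [-0.1, 0, -0.04], "yaw": 0},
    {"travel": [-0.1, 0, -0.03], "yaw": 0},
    {"travel": [-0.1, 0, -0.03], "yaw": 0},
    {"travel": [0, 0, 0], "yaw": 0},
    {"travel": [0, 0, 0], "yaw": 0},
    {"travel": [0, 0, 0], "yaw": 0},
    {"travel": [0, 0, 0], "yaw": 0},
    {"travel": [0, 0, 0], "yaw": 0}
  ]
}}

```text
clock: 41.0
eef_pos: [430.1, -64.3, 183.6]
orientation: [3.142, -0.009, -0.202]
ft_force: [8.1, -7.6, -16.1]
gripper_width: 25.9
gripper_force: 59.7
```

```bash
cat >> h.py <<'E'
def lever():
    w=snap('wrist'); P=mach(cloud(w).reshape(-1,3)).reshape(420,560,3)
    q=P[200:340,255:310].reshape(-1,3); q=q[(q[:,2]>190)&(q[:,2]<255)&(q[:,0]<-70)&(abs(q[:,1]+1.2)<8)]
    # end face: highest band; fit line to the end-face points
    for x in range(-135,-85,3):
        r=q[abs(q[:,0]-x)<1.5]
        if len(r)>5: print(x,np.percentile(r[:,2],[5,50,95]).round(1),end=' ')
    print()
E
python3 -c "
from h import *
where(); lever()"
```

```text
41.0 [[-135.9   -1.3  183.6]] [180.    -0.51 -11.57] [  8.1  -7.6 -16.1] [-1.47 -1.68  0.33] 25.9 59.7 q7 -1.69
-114 [234.9 235.9 236.7] -111 [235.4 236.4 237.5] -108 [234.  235.3 236.7] -105 [231.  233.4 235.1] -102 [231.6 232.6 233.8]
```

>>> {"method": "apply_moves", "body": {
  "deltas": [
    {"travel": [-0.06, 0, -0.02], "yaw": 0},
    {"travel": [-0.06, 0, -0.02], "yaw": 0},
    {"travel": [-0.06, 0, -0.02], "yaw": 0},
    {"travel": [-0.04, 0, -0.01], "yaw": 0},
    {"travel": [0, 0, 0], "yaw": 0},
    {"travel": [0, 0, 0], "yaw": 0},
    {"travel": [0, 0, 0], "yaw": 0},
    {"travel": [0, 0, 0], "yaw": 0},
    {"travel": [0, 0, 0], "yaw": 0},
    {"travel": [0, 0, 0], "yaw": 0}
  ]
}}

```text
clock: 42.3
eef_pos: [424.7, -63.1, 185.3]
orientation: [-3.141, -0.009, -0.202]
ft_force: [7.7, -7.6, -16.4]
gripper_width: 24.7
gripper_force: 59.7
```

```bash
python3 -c "
from h import *
where(); lever()"
```

```text
42.3 [[-141.5   -1.3  185.3]] [-179.99   -0.5   -11.6 ] [  7.7  -7.6 -16.4] [-1.46 -1.69  0.35] 24.7 59.7 q7 -1.69
-123 [196.2 197.2 198.2] -120 [208.2 237.7 239.1] -117 [237.8 238.9 239.8] -114 [219.  237.9 239.1] -111 [227.2 236.1 237.8] -108 [233.3 234.5 236.2]
```

>>> {"method": "apply_moves", "body": {
  "deltas": [
    {"travel": [0, 0, 0], "yaw": 0},
    {"travel": [0, 0, 0], "yaw": 0},
    {"travel": [0, 0, 0], "yaw": 0},
    {"travel": [0, 0, 0], "yaw": 0},
    {"travel": [0, 0, 0], "yaw": 0},
    {"travel": [0, 0, 0], "yaw": 0},
    {"travel": [0, 0, 0], "yaw": 0},
    {"travel": [0, 0, 0], "yaw": 0},
    {"travel": [0, 0, 0], "yaw": 0},
    {"travel": [0, 0, 0], "yaw": 0}
  ]
}}

```text
clock: 43.6
eef_pos: [424.6, -63.1, 185.3]
orientation: [-3.142, -0.009, -0.202]
ft_force: [9.5, -5.7, -16.4]
gripper_width: 24.3
gripper_force: 59.7
```

```bash
python3 - <<'E'
from h import *
where(); lever()
w=snap('wrist'); P=mach(cloud(w).reshape(-1,3)).reshape(420,560,3)
q=P[150:419].reshape(-1,3)
for y in range(-28,28,4):
    r=q[(abs(q[:,1]-y)<2)&(q[:,2]>175)&(q[:,2]<270)&(q[:,0]<-90)]
    print(y,len(r),[(z,r[abs(r[:,2]-z)<4][:,0].max().round(0)) for z in range(180,270,8) if (abs(r[:,2]-z)<4).sum()>3])
E
```

```text
43.6 [[-141.5   -1.3  185.3]] [-180.     -0.49  -11.6 ] [  9.5  -5.7 -16.4] [-1.41 -1.69  0.27] 24.3 59.7 q7 -1.69
-123 [196.2 197.  198.1] -120 [208.3 237.8 238.9] -117 [237.5 238.8 239.7] -114 [219.2 237.9 239.1] -111 [227.4 236.3 237.9] -108 [233.4 234.6 236.2] 
-28 271 [(204, np.float64(-134.0)), (212, np.float64(-134.0)), (220, np.float64(-133.0)), (228, np.float64(-133.0)), (236, np.float64(-129.0)), (244, np.float64(-129.0)), (252, np.float64(-129.0))]
-24 740 [(204, np.float64(-133.0)), (212, np.float64(-133.0)), (220, np.float64(-133.0)), (228, np.float64(-133.0)), (236, np.float64(-128.0)), (244, np.float64(-127.0)), (252, np.float64(-128.0)), (260, np.float64(-124.0)), (268, np.float64(-123.0))]
-20 821 [(204, np.float64(-130.0)), (212, np.float64(-129.0)), (220, np.float64(-129.0)), (228, np.float64(-129.0)), (236, np.float64(-128.0)), (244, np.float64(-127.0)), (252, np.float64(-128.0)), (260, np.float64(-124.0)), (268, np.float64(-124.0))]
-16 1101 [(220, np.float64(-129.0)), (228, np.float64(-129.0)), (236, np.float64(-110.0)), (244, np.float64(-128.0)), (252, np.float
[... 1389 characters left out ...]
-129.0)), (220, np.float64(-129.0)), (228, np.float64(-129.0)), (236, np.float64(-128.0)), (244, np.float64(-127.0)), (252, np.float64(-129.0)), (260, np.float64(-124.0)), (268, np.float64(-123.0))]
20 787 [(204, np.float64(-133.0)), (212, np.float64(-133.0)), (220, np.float64(-133.0)), (228, np.float64(-133.0)), (236, np.float64(-128.0)), (244, np.float64(-127.0)), (252, np.float64(-128.0)), (260, np.float64(-124.0)), (268, np.float64(-123.0))]
24 422 [(204, np.float64(-133.0)), (212, np.float64(-133.0)), (220, np.float64(-133.0)), (228, np.float64(-133.0)), (236, np.float64(-129.0)), (244, np.float64(-128.0)), (252, np.float64(-129.0)), (260, np.float64(-124.0)), (268, np.float64(-124.0))]
```

The pads now only catch a corner of the handle. I'll lower the lever along the same arc and regrip with the pads set lower on it.

>>> {"method": "apply_moves", "body": {
  "deltas": [
    {"travel": [0.2, 0, 0.06], "yaw": 0},
    {"travel": [0.2, 0, 0.08], "yaw": 0},
    {"travel": [0.2, 0, 0.08], "yaw": 0},
    {"travel": [0.2, 0, 0.07], "yaw": 0},
    {"travel": [0.2, 0, 0.08], "yaw": 0},
    {"travel": [0.25, 0, 0.16], "yaw": 0},
    {"travel": [0.25, 0, 0.19], "yaw": 0},
    {"travel": [0.23, 0, 0.22], "yaw": 0},
    {"travel": [0.2, 0, 0.25], "yaw": 0},
    {"travel": [0.18, 0, 0.27], "yaw": 0}
  ]
}}

```text
clock: 44.95
eef_pos: [487.2, -74.7, 151.7]
orientation: [-3.138, -0.029, -0.209]
ft_force: [16.8, -8.6, 1.5]
gripper_width: 24.3
gripper_force: 129.0
```

```bash
python3 -c "
from h import *
where(); lever()"
```

```text
44.95 [[-7.790e+01 -1.000e-01  1.517e+02]] [-179.78   -1.69  -11.96] [16.8 -8.6  1.5] [-1.71 -3.38 -1.37] 24.3 129.0 q7 -1.68
```

```bash
python3 - <<'E'
from h import *
where()
w=snap('wrist'); P=mach(cloud(w).reshape(-1,3)).reshape(420,560,3)
q=P.reshape(-1,3)
r=q[(abs(q[:,1]+1.2)<10)&(q[:,2]>100)&(q[:,2]<260)&(q[:,0]<0)]
for x in range(-180,0,6):
    k=r[abs(r[:,0]-x)<3]
    if len(k)>5: print(x,len(k),np.percentile(k[:,2],[5,50,95]).round(0),end=' ')
E
```

```text
45.0 [[-77.8  -0.2 151. ]] [-179.78   -1.65  -12.02] [16.7 -7.6  1.3] [-1.16 -3.68 -1.42] 24.3 129.1 q7 -1.68
-150 225 [152. 154. 155.] -144 272 [151. 152. 154.] -138 178 [152. 153. 154.] -132 193 [154. 155. 156.] -126 192 [155. 157. 158.] -120 219 [158. 159. 160.] -114 227 [159. 160. 162.] -108 258 [161. 162. 163.] -102 131 [163. 166. 168.] -96 337 [168. 169. 170.] -90 298 [169. 171. 172.] -84 285 [171. 172. 174.] -78 467 [109. 173. 175.] -72 2777 [110. 243. 254.] -66 2456 [177. 246. 254.] -60 1270 [129. 179. 259.] -54 957 [115. 170. 178.] -48 278 [115. 116. 117.] -42 276 [115. 116. 117.] -36 129 [115. 117. 118.] -30 342 [134. 135. 136.] -24 417 [123. 125. 134.] -18 346 [123. 125. 126.] -12 337 [124. 125. 126.] -6 351 [109. 111. 124.]
```

The lever is down to about 0.3 rad with the pads pinched at its top edge. I'll release here and regrip lower.

>>> {"method": "apply_moves", "body": {
  "deltas": [
    {"travel": [0, 0, 0], "yaw": 0},
    {"travel": [0, 0, 0], "yaw": 0},
    {"travel": [0, 0, 0], "yaw": 0},
    {"travel": [0, 0, 0], "yaw": 0},
    {"travel": [0, 0, 0], "yaw": 0},
    {"travel": [0, 0, 0], "yaw": 0},
    {"travel": [0, 0, 0], "yaw": 0},
    {"travel": [0, 0, 0], "yaw": 0},
    {"travel": [0, 0, 0], "yaw": 0},
    {"travel": [0, 0, 0], "yaw": 0}
  ],
  "fingers": -0.15
}}

```text
clock: 46.3
eef_pos: [472.3, -72.8, 147.5]
orientation: [3.142, -0.0, -0.203]
ft_force: [0.0, -0.4, 0.0]
gripper_width: 48.9
gripper_force: 0.0
```

```bash
python3 - <<'E'
from h import *
where()
w=snap('wrist'); P=mach(cloud(w).reshape(-1,3)).reshape(420,560,3)
q=P.reshape(-1,3)
r=q[(abs(q[:,1]+1.2)<10)&(q[:,2]>100)&(q[:,2]<200)&(q[:,0]<0)]
for x in range(-150,0,8):
    k=r[abs(r[:,0]-x)<3]
    if len(k)>5: print(x,len(k),np.percentile(k[:,2],[5,50,95]).round(0),end=' ')
E
```

```text
46.3 [[-92.9  -1.2 147.5]] [180.    -0.   -11.62] [ 0.  -0.4  0. ] [-0.04 -0.05 -0.04] 48.9 0.0 q7 -1.68
-150 260 [152. 154. 154.] -142 363 [148. 149. 152.] -134 255 [148. 149. 150.] -126 287 [148. 149. 150.] -118 297 [148. 149. 150.] -110 299 [148. 149. 150.] -102 274 [147. 149. 150.] -94 320 [150. 151. 153.] -86 338 [150. 152. 153.] -78 354 [150. 152. 153.] -70 382 [150. 152. 153.] -62 408 [150. 151. 152.] -54 804 [115. 149. 152.] -46 295 [115. 116. 117.] -38 296 [116. 117. 117.] -30 372 [134. 135. 136.] -22 377 [123. 124. 126.] -14 395 [124. 125. 126.] -6 339 [109. 111. 124.]
```

>>> {"method": "apply_moves", "body": {
  "deltas": [
    {"travel": [0.1, 0, 0.1], "yaw": 0},
    {"travel": [0.1, 0, 0.2], "yaw": 0},
    {"travel": [0.1, 0, 0.2], "yaw": 0},
    {"travel": [0.1, 0, 0.2], "yaw": 0},
    {"travel": [0.1, 0, 0.2], "yaw": 0},
    {"travel": [0.1, 0, 0.2], "yaw": 0},
    {"travel": [0, 0, 0.2], "yaw": 0},
    {"travel": [0, 0, 0.2], "yaw": 0},
    {"travel": [0, 0, 0.16], "yaw": 0},
    {"travel": [0, 0, 0.12], "yaw": 0}
  ]
}}

```text
clock: 47.6
eef_pos: [486.5, -75.7, 102.7]
orientation: [3.142, 0.001, -0.203]
ft_force: [-1.3, 0.7, 1.5]
gripper_width: 49.1
gripper_force: 0.7
```

>>> {"method": "apply_moves", "body": {
  "deltas": [
    {"travel": [0, 0, 0], "yaw": 0},
    {"travel": [0, 0, 0], "yaw": 0},
    {"travel": [0, 0, 0], "yaw": 0},
    {"travel": [0, 0, 0], "yaw": 0},
    {"travel": [0, 0, 0], "yaw": 0},
    {"travel": [0, 0, 0], "yaw": 0},
    {"travel": [0, 0, 0], "yaw": 0},
    {"travel": [0, 0, 0], "yaw": 0},
    {"travel": [0, 0, 0], "yaw": 0},
    {"travel": [0, 0, 0], "yaw": 0}
  ],
  "fingers": 1
}}

```text
clock: 48.85
eef_pos: [486.6, -75.8, 102.9]
orientation: [3.141, 0.001, -0.203]
ft_force: [-3.8, -0.3, 1.2]
gripper_width: 27.3
gripper_force: 61.0
```

>>> {"method": "apply_moves", "body": {
  "deltas": [
    {"travel": [-0.005, 0, -0.168], "yaw": 0},
    {"travel": [-0.014, 0, -0.168], "yaw": 0},
    {"travel": [-0.024, 0, -0.166], "yaw": 0},
    {"travel": [-0.034, 0, -0.165], "yaw": 0},
    {"travel": [-0.044, 0, -0.162], "yaw": 0},
    {"travel": [-0.053, 0, -0.16], "yaw": 0},
    {"travel": [-0.062, 0, -0.156], "yaw": 0},
    {"travel": [-0.072, 0, -0.152], "yaw": 0},
    {"travel": [-0.08, 0, -0.148], "yaw": 0},
    {"travel": [-0.088, 0, -0.143], "yaw": 0}
  ]
}}

```text
clock: 50.1
eef_pos: [478.0, -74.1, 143.7]
orientation: [-3.141, -0.006, -0.203]
ft_force: [6.0, -4.0, -12.0]
gripper_width: 26.9
gripper_force: 60.0
```

>>> {"method": "apply_moves", "body": {
  "deltas": [
    {"travel": [-0.097, 0, -0.138], "yaw": 0},
    {"travel": [-0.105, 0, -0.132], "yaw": 0},
    {"travel": [-0.112, 0, -0.125], "yaw": 0},
    {"travel": [-0.119, 0, -0.118], "yaw": 0},
    {"travel": [-0.127, 0, -0.111], "yaw": 0},
    {"travel": [-0.133, 0, -0.104], "yaw": 0},
    {"travel": [-0.139, 0, -0.096], "yaw": 0},
    {"travel": [-0.144, 0, -0.087], "yaw": 0},
    {"travel": [-0.149, 0, -0.079], "yaw": 0},
    {"travel": [-0.153, 0, -0.07], "yaw": 0}
  ]
}}

```text
clock: 51.35
eef_pos: [451.2, -68.6, 171.5]
orientation: [-3.141, -0.015, -0.203]
ft_force: [10.7, -5.3, -10.3]
gripper_width: 27.0
gripper_force: 59.7
```

```bash
cat >> h.py <<'E'
def prof():
    where(); w=snap('wrist'); P=mach(cloud(w).reshape(-1,3)).reshape(420,560,3); q=P[150:].reshape(-1,3)
    for n,lo,hi in(('lever',-8,6),('finR',-24,-16),('finL',14,22)):
        r=q[(q[:,1]>lo)&(q[:,1]<hi)&(q[:,2]>150)&(q[:,2]<260)&(q[:,0]<-60)]
        print(n,[(z,r[abs(r[:,2]-z)<3][:,0].max().round(0)) for z in range(156,256,6) if (abs(r[:,2]-z)<3).sum()>3])
    lever()
E
python3 -c "
from h import *
prof()"
```

```text
51.35 [[-114.4   -1.3  171.5]] [-179.97   -0.89  -11.64] [ 10.7  -5.3 -10.3] [-1.35 -2.4   0.04] 27.0 59.7 q7 -1.68
lever [(156, np.float64(-151.0)), (162, np.float64(-184.0)), (216, np.float64(-107.0)), (222, np.float64(-89.0)), (228, np.float64(-89.0))]
finR [(156, np.float64(-151.0)), (162, np.float64(-184.0)), (186, np.float64(-103.0)), (192, np.float64(-102.0)), (198, np.float64(-102.0)), (204, np.float64(-102.0)), (210, np.float64(-103.0)), (216, np.float64(-103.0)), (222, np.float64(-102.0)), (228, np.float64(-100.0)), (234, np.float64(-101.0)), (240, np.float64(-102.0)), (246, np.float64(-98.0)), (252, np.float64(-97.0))]
finL [(156, np.float64(-152.0)), (162, np.float64(-184.0)), (186, np.float64(-103.0)), (192, np.float64(-102.0)), (198, np.float64(-102.0)), (204, np.float64(-102.0)), (210, np.float64(-102.0)), (216, np.float64(-102.0)), (222, np.float64(-102.0)), (228, np.float64(-100.0)), (234, np.float64(-100.0)), (240, np.float64(-102.0)), (246, np.float64(-98.0)), (252, np.float64(-97.0))]
-108 [216.8 217.8 218.8] -102 [226.9 227.5 227.8] -99 [227.8 228.8 229.7] -96 [227.1 228.5 229.7] -93 [225.2 226.6 228.2] -90 [221.6 224.5 226.4]
```

Pads are now centred on the handle, lever ≈0.97 rad. I'll continue to the stop.

>>> {"method": "apply_moves", "body": {
  "deltas": [
    {"travel": [-0.1, 0, -0.04], "yaw": 0},
    {"travel": [-0.1, 0, -0.04], "yaw": 0},
    {"travel": [-0.1, 0, -0.04], "yaw": 0},
    {"travel": [-0.1, 0, -0.03], "yaw": 0},
    {"travel": [-0.1, 0, -0.03], "yaw": 0},
    {"travel": [-0.1, 0, -0.03], "yaw": 0},
    {"travel": [-0.1, 0, -0.02], "yaw": 0},
    {"travel": [0, 0, 0], "yaw": 0},
    {"travel": [0, 0, 0], "yaw": 0},
    {"travel": [0, 0, 0], "yaw": 0}
  ]
}}

```text
clock: 52.7
eef_pos: [436.6, -65.6, 178.1]
orientation: [-3.141, -0.021, -0.203]
ft_force: [15.6, -7.4, -6.6]
gripper_width: 26.8
gripper_force: 59.6
```

```bash
python3 -c "
from h import *
prof()"
```

```text
52.7 [[-129.3   -1.3  178.1]] [-179.96   -1.18  -11.63] [15.6 -7.4 -6.6] [-1.79 -3.37  0.19] 26.8 59.6 q7 -1.69
lever [(156, np.float64(-177.0)), (162, np.float64(-185.0)), (198, np.float64(-120.0)), (204, np.float64(-116.0)), (210, np.float64(-115.0)), (216, np.float64(-112.0)), (222, np.float64(-108.0)), (228, np.float64(-105.0)), (234, np.float64(-104.0)), (240, np.float64(-108.0))]
finR [(156, np.float64(-177.0)), (162, np.float64(-186.0)), (198, np.float64(-117.0)), (204, np.float64(-117.0)), (210, np.float64(-117.0)), (216, np.float64(-117.0)), (222, np.float64(-117.0)), (228, np.float64(-117.0)), (234, np.float64(-116.0)), (240, np.float64(-116.0)), (246, np.float64(-117.0)), (252, np.float64(-114.0))]
finL [(156, np.float64(-177.0)), (162, np.float64(-185.0)), (192, np.float64(-118.0)), (198, np.float64(-117.0)), (204, np.float64(-117.0)), (210, np.float64(-117.0)), (216, np.float64(-118.0)), (222, np.float64(-117.0)), (228, np.float64(-117.0)), (234, np.float64(-115.0)), (240, np.float64(-116.0)), (246, np.float64(-117.0)), (252, np.float64(-114.0))]
-120 [197.3 198.  198.7] -117 [206.  234.8 236. ] -114 [235.9 236.9 237.8] -111 [234.6 236.6 237.8] -108 [233.6 235.4 236.7] -105 [227.9 233.3 235.2]
```

>>> {"method": "apply_moves", "body": {
  "deltas": [
    {"travel": [-0.06, 0, -0.02], "yaw": 0},
    {"travel": [-0.06, 0, -0.02], "yaw": 0},
    {"travel": [-0.06, 0, -0.02], "yaw": 0},
    {"travel": [0, 0, 0], "yaw": 0},
    {"travel": [0, 0, 0], "yaw": 0},
    {"travel": [0, 0, 0], "yaw": 0},
    {"travel": [0, 0, 0], "yaw": 0},
    {"travel": [0, 0, 0], "yaw": 0},
    {"travel": [0, 0, 0], "yaw": 0},
    {"travel": [0, 0, 0], "yaw": 0}
  ]
}}

```text
clock: 54.05
eef_pos: [432.0, -64.7, 179.4]
orientation: [-3.141, -0.02, -0.203]
ft_force: [14.2, -7.1, -8.6]
gripper_width: 26.8
gripper_force: 59.9
```

```bash
python3 - <<'E'
from h import *
import pickle
prof()
a,b=pickle.load(open('s0.pkl','rb')); t=snap('top'); s=snap('side')
# has anything else moved? image differences outside arm/machine
for n,o,c in(('top',a,t),('side',b,s)):
    d=(np.abs(o[0]['img'].astype(int)-c[0]['img']).sum(2)>60).astype(np.uint8)
    k,l,st,ce=cv2.connectedComponentsWithStats(cv2.morphologyEx(d,cv2.MORPH_OPEN,np.ones((3,3))))
    print(n,[tuple(x) for x in st[1:] if x[4]>25])
P=mach(cloud(t).reshape(-1,3)).reshape(420,560,3)
m=(abs(P[...,0])<250)&(P[...,1]>130)&(P[...,1]<290)&(P[...,2]>18)&(P[...,2]<32)
print('cover',m.sum(),P[m].mean(0).round(1))
E
```

```text
54.05 [[-134.    -1.3  179.4]] [-179.96   -1.15  -11.66] [14.2 -7.1 -8.6] [-1.73 -3.3   0.05] 26.8 59.9 q7 -1.69
lever [(156, np.float64(-142.0)), (162, np.float64(-139.0)), (168, np.float64(-137.0)), (198, np.float64(-122.0)), (204, np.float64(-120.0)), (210, np.float64(-118.0)), (216, np.float64(-115.0)), (222, np.float64(-113.0)), (228, np.float64(-110.0)), (234, np.float64(-109.0)), (240, np.float64(-109.0))]
finR [(156, np.float64(-146.0)), (162, np.float64(-186.0)), (198, np.float64(-122.0)), (204, np.float64(-122.0)), (210, np.float64(-122.0)), (216, np.float64(-122.0)), (222, np.float64(-122.0)), (228, np.float64(-122.0)), (234, np.float64(-121.0)), (240, np.float64(-120.0)), (246, np.float64(-122.0)), (252, np.float64(-122.0))]
finL [(156, np.float64(-146.0)), (162, np.float64(-187.0)), (198, np.float64(-122.0)), (204, np.float64(-122.0)), (210, np.float64(-122.0)), (216, np.float64(-122.0)), (222, np.float64(-122.0)), (228, np.float64(-122.0)), (234, np.float64(-120.0)), (240, np.float64(-120.0)), (246, np.float64(-122.0)), (252, np.float64(-122.0))]
-126 [194.8 195.2 195.5
[... 1203 characters left out ...]
90)), (np.int32(148), np.int32(72), np.int32(97), np.int32(44), np.int32(1832)), (np.int32(130), np.int32(82), np.int32(19), np.int32(13), np.int32(145)), (np.int32(341), np.int32(83), np.int32(5), np.int32(9), np.int32(38)), (np.int32(136), np.int32(97), np.int32(56), np.int32(76), np.int32(1494)), (np.int32(222), np.int32(163), np.int32(12), np.int32(10), np.int32(79)), (np.int32(216), np.int32(179), np.int32(7), np.int32(6), np.int32(27)), (np.int32(186), np.int32(190), np.int32(7), np.int32(6), np.int32(29)), (np.int32(157), np.int32(206), np.int32(15), np.int32(12), np.int32(74)), (np.int32(237), np.int32(212), np.int32(109), np.int32(95), np.int32(4513))]
cover 2383 [ -1.7 206.7  26.1]
```

```bash
python3 -c "
from h import *
where(); print(job.sign_off())"
```

```text
54.25 [[-134.    -1.3  179.4]] [-179.96   -1.15  -11.66] [14.8 -7.2 -8.2] [-1.78 -3.29  0.1 ] 26.6 59.9 q7 -1.69
the job is handed in; nothing more can be done
None
```

Job handed in at 54.3 s: the cover is flat and right way up on the clear spot, the catch is fully back, and the gripper is holding the lever up at about 1.19 rad (stop 1.2). I had to lower the lever and let it go once to regrip it, and the fingertips briefly pressed the catch down with about 80 N.

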